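Charge the deburring barrel with a scoop and bung it

ROBOT

A 7-joint arm with a two-finger parallel gripper is mounted at the origin on the work surface. World frame = base frame: x ahead of the robot, y to its left, z up, the work surface at z = 0. Lengths are in m, angles in rad, forces in N, time in s.
With the tool pointing down it reaches from about 0.425 to 1.025 m from the base axis. Payload 9.4 kg.
Tool frame: the origin (TCP) lies midway between the tips of the shut fingers; the grasp point (between the pads) lies 19 mm behind it; z points along the fingers, y is the line along which they close (so a half turn about z gives the same grasp; the last joint's range is limited). The gripper opens to 93 mm and grips with 3 to 60 N. Pads are 15 mm wide; open, the fingers measure 128 mm over their backs; the gripper's body (75 mm by 188 mm) begins 65 mm behind the grasp point.
Start: joints at [1.084, 0.599, -0.003, 1.599, 0.002, 0.943, -0.08], TCP at [0.289, -0.665, 0.219] pointing down, gripper open.
Joint ranges: [-2.57, 2.57], [-0.35, 1.97], [-1.29, 1.29], [0.11, 2.56], [-1.05, 4.19], [0.11, 1.86], [-2.63, 2.63]. Speed limits (rad/s): [2.22, 2.22, 3.01, 3.01, 3.14, 3.14, 3.14].

INTERFACE

Orientations are given as a rotation vector (axis times angle).
In Python, from rig import monitor, cams, job gives the robot as it stands. The module is installed in compiled form; this text tells all that it offers.
- The arm moves only by the tool servo_tool, never from a script. Its argument "commands" is a list of rows, each a list of 3 entries, a list of its own where there are three numbers: the shift along the world's x, y, z in m, then the turn about the world's z in degrees, then the opening, from 0 (shut) to 1 (fully open). In form: [[[tx, ty, tz], yaw, grip], ...]. A call has 1 to 10 rows; each row is the pose to reach, as a shift and turn from the pose commanded when the call began; what a row does not reach only later rows make up. A row lasts 1/12 s, in which the tool goes at most 41.7 mm and 7.16 degrees, less where a joint would pass 70% of its speed; a pose out of reach is approached as far as the arm can. A call with a gripper value outside its range is refused whole. The fingers move at their own pace and stop on an object; "squeeze" is the grip in N (left out, the last holds). Time passes only in rows, so rows that repeat a pose let the fingers close. It gives the time, the measured TCP pose, the force, the opening and the grip force at its end, in the units of the state.
- monitor.read_state(): the state, without advancing time (a new reading comes with each control period).
- cams.read_camera(name): name is "scene" or "top" or "wrist"; returns the picture (384x512x3 uint8, red, green, blue); there is no depth.
- cams.camera_model(name): a dict with "mtx" (3x3 intrinsics, pixels), "R" (3x3) and "t" (3): a world point X has camera coordinates R X + t. Camera axes: x right, y down, z forward; pixel columns grow to the right and rows downward; lengths in m; the calibration is good to about 2 mm. A picture is of the moment at which its call begins: read the wrist's pose just before it. camera_model takes no time and is no camera call; for the wrist camera it gives the pose at the moment of the call.
- job.finish_job(): hands the job in; it is judged then, once.
The state is a dict: "t": time; "q": joint angles; "dq": joint speeds; "joint_efforts": joint torques, N m; "eef_pos": TCP position; "orientation": TCP orientation; "ft_force": force on the tool from outside, world axes, zero at the start; "wrist_torque": the same for the moment, N m; "opening": opening from 0.0 (shut) to 1.0 (fully open); "grip_force": force on a finger pad.
Only numpy, scipy, OpenCV 4.12 (cv2) and the standard library are available. Lean on these libraries where they do the work, as an engineer would, in place of code of your own. Each camera call takes 0.05 s, during which the arm holds its last target. There are 200 camera calls.

TASK

Using the scoop and never the fingers, transfer at least four of the six green ceramic pieces from the tray into the inclined grey barrel, leaving none spilled: any left over stay in the tray. Put the empty scoop back upright, flat on its blue mat, and push the rubber bung fully home in the barrel's mouth. Do not shift the other things on the bench.

Things in the scene. Friction and masses are not known exactly. Their poses are not given: they have to be found in the camera images.
- tray: Fixed open steel tray with the media, 200 long (x) x 84 wide (y) x 40 high; walls 4 thick, the -x end wall only 14 high, so a scoop's handle clears it; flat floor, its top 4 above the bench, inside from x = -96 to +96 and y = -38 to +38. Origin: centre of the underside. At yaw 0 the high end is the one farthest from the robot.
- scoop: Scoop: aluminium pan 80 long (x) x 66 wide (y), 2 thick, walls 24 high at back (-x) and sides, the sides cut away in steps from x = 0 to +18; front lip at x = +40. A red bar handle, 14 wide (y) x 20 deep, rises from the back wall 50 degrees above level towards -x, from (-38, 0, 22) to (-112, 0, 110). 120 g. Origin: centre of the pan's underside; z up. Starts on the mat.
- scoop_grip (a point): Point on the axis of the scoop's red handle, 30 short of its free end: scoop frame (-92.6, 0, 87.1).
- scoop_pan (a point): Centre of the scoop's pan, 13 above its underside.
- rest_mat: Fixed flat blue mat, 180 (x) x 140 (y) x 3 thick, the scoop's place. Origin: centre of its underside.
- barrel: Grey barrel fixed in the blue machine, open at its upper end; its axis (z, out of the mouth) leans 30 degrees from vertical, sideways towards the tray. 110 long; belly 58 outer radius, round neck 22 long at the top, 42 inner and 47 outer radius; walls and bottom 5. Origin: centre of its bottom; x points away from the side it leans to, y is level.
- tumbler: Fixed blue machine that holds the barrel: base 200 long (x, from -80 to +120) x 140 wide x 30 high; behind the barrel (x from +45 to +115) a motor box 120 wide reaches 112 above the bench. Origin: underside, on the bench; the barrel leans to its -x.
- barrel_mouth (a point): Centre of the barrel's rim (barrel frame z = 110).
- barrel_in (a point): Middle of the inside of the barrel (barrel frame z = 46).
- bung: Tapered black rubber bung standing on its narrow end: plug 34 radius at the foot, 39.5 at 22 up, then a flange of 50 radius, 7 thick, then an orange cylindrical knob 26 in diameter and 34 tall (top 63 above the foot). 150 g. Origin: centre of the plug's foot, z up through the knob.
- bung_seat (a point): Centre of the underside of the bung's flange, 22 above its foot; meets the barrel's rim when the bung is fully home.
- bung_knob (a point): Point on the axis of the bung's knob, 23 above the flange (11 below the knob's top).
- vblock: Bystander: steel V-block, 60 x 45 x 36, with a round bar 90 long lying in it. Origin: centre of its underside.
- file: Bystander: flat file 215 long (along x) with a black and yellow handle, 23 high. Origin on the bench near its middle.
- square: Bystander: flat steel try square, 120 x 92, 12 high, lying on the bench. Origin under the middle of its thick leg.
- oil_can: Bystander: yellow can, 54 in diameter, 130 high. Origin: centre of its underside.
- turned_part: Bystander: brass cylinder, 50 in diameter and 50 high. Origin: centre of its underside.
- media1: Green ceramic deburring piece 1 of 6, a slippery glazed bead like a flattened ball: 16 high (z), 18 in diameter at the middle, with flat ends 8 across; 10 g. Origin: its centre. It starts standing in the tray.
- media2: Green ceramic deburring piece 2 of 6, a slippery glazed bead like a flattened ball: 16 high (z), 18 in diameter at the middle, with flat ends 8 across; 10 g. Origin: its centre. It starts standing in the tray.
- media3: Green ceramic deburring piece 3 of 6, a slippery glazed bead like a flattened ball: 16 high (z), 18 in diameter at the middle, with flat ends 8 across; 10 g. Origin: its centre. It starts standing in the tray.
- media4: Green ceramic deburring piece 4 of 6, a slippery glazed bead like a flattened ball: 16 high (z), 18 in diameter at the middle, with flat ends 8 across; 10 g. Origin: its centre. It starts standing in the tray.
- media5: Green ceramic deburring piece 5 of 6, a slippery glazed bead like a flattened ball: 16 high (z), 18 in diameter at the middle, with flat ends 8 across; 10 g. Origin: its centre. It starts standing in the tray.
- media6: Green ceramic deburring piece 6 of 6, a slippery glazed bead like a flattened ball: 16 high (z), 18 in diameter at the middle, with flat ends 8 across; 10 g. Origin: its centre. It starts standing in the tray.

How it is judged:
On the way, in this order (a step that is already met when the one before it is completed fails the run):
1. a piece is carried in the raised scoop (height (world z) of scoop above 0.07 m and distance between any of media1, media2, media3, media4, media5, media6 and scoop_pan below 0.045 m), for 0.2 s.
2. at least four pieces are in the barrel ((distance between each of media1, media2, media3, media4 and barrel_in below 0.064 m or distance between each of media1, media2, media3, media5 and barrel_in below 0.064 m or distance between each of media1, media2, media3, media6 and barrel_in below 0.064 m or distance between each of media1, media2, media4, media5 and barrel_in below 0.064 m or distance between each of media1, media2, media4, media6 and barrel_in below 0.064 m or distance between each of media1, media2, media5, media6 and barrel_in below 0.064 m or distance between each of media1, media3, media4, media5 and barrel_in below 0.064 m or distance between each of media1, media3, media4, media6 and barrel_in below 0.064 m or distance between each of media1, media3, media5, media6 and barrel_in below 0.064 m or distance between each of media1, media4, media5, media6 and barrel_in below 0.064 m or distance between each of media2, media3, media4, media5 and barrel_in below 0.064 m or distance between each of media2, media3, media4, media6 and barrel_in below 0.064 m or distance between each of media2, media3, media5, media6 and barrel_in below 0.064 m or distance between each of media2, media4, media5, media6 and barrel_in below 0.064 m or distance between each of media3, media4, media5, media6 and barrel_in below 0.064 m)), for 0.2 s.
At the end, for the whole second after the job is handed in: At least four pieces are inside the barrel and every other piece is in the barrel or the tray; the bung's flange is within 6 mm of the rim, its axis within 0.08 rad of the barrel's, at rest; the scoop stands level (0.15 rad) and at rest on its mat, the middle of its pan over the mat ((distance between each of media1, media2, media3, media4 and barrel_in below 0.064 m or distance between each of media1, media2, media3, media5 and barrel_in below 0.064 m or distance between each of media1, media2, media3, media6 and barrel_in below 0.064 m or distance between each of media1, media2, media4, media5 and barrel_in below 0.064 m or distance between each of media1, media2, media4, media6 and barrel_in below 0.064 m or distance between each of media1, media2, media5, media6 and barrel_in below 0.064 m or distance between each of media1, media3, media4, media5 and barrel_in below 0.064 m or distance between each of media1, media3, media4, media6 and barrel_in below 0.064 m or distance between each of media1, media3, media5, media6 and barrel_in below 0.064 m or distance between each of media1, media4, media5, media6 and barrel_in below 0.064 m or distance between each of media2, media3, media4, media5 and barrel_in below 0.064 m or distance between each of media2, media3, media4, media6 and barrel_in below 0.064 m or distance between each of media2, media3, media5, media6 and barrel_in below 0.064 m or distance between each of media2, media4, media5, media6 and barrel_in below 0.064 m or distance between each of media3, media4, media5, media6 and barrel_in below 0.064 m) and (distance between media1 and barrel_in below 0.064 m or (x of media1 in the frame of tray between -0.1 and 0.1 m and y of media1 in the frame of tray between -0.042 and 0.042 m and z of media1 in the frame of tray below 0.05 m)) and (distance between media2 and barrel_in below 0.064 m or (x of media2 in the frame of tray between -0.1 and 0.1 m and y of media2 in the frame of tray between -0.042 and 0.042 m and z of media2 in the frame of tray below 0.05 m)) and (distance between media3 and barrel_in below 0.064 m or (x of media3 in the frame of tray between -0.1 and 0.1 m and y of media3 in the frame of tray between -0.042 and 0.042 m and z of media3 in the frame of tray below 0.05 m)) and (distance between media4 and barrel_in below 0.064 m or (x of media4 in the frame of tray between -0.1 and 0.1 m and y of media4 in the frame of tray between -0.042 and 0.042 m and z of media4 in the frame of tray below 0.05 m)) and (distance between media5 and barrel_in below 0.064 m or (x of media5 in the frame of tray between -0.1 and 0.1 m and y of media5 in the frame of tray between -0.042 and 0.042 m and z of media5 in the frame of tray below 0.05 m)) and (distance between media6 and barrel_in below 0.064 m or (x of media6 in the frame of tray between -0.1 and 0.1 m and y of media6 in the frame of tray between -0.042 and 0.042 m and z of media6 in the frame of tray below 0.05 m)) and distance between bung_seat and barrel_mouth below 0.006 m and angle between the z axis of bung and the z axis of barrel, either way round below 0.08 rad and linear speed of each of bung, scoop below 0.02 m/s and x of scoop in the frame of rest_mat between -0.08 and 0.08 m and y of scoop in the frame of rest_mat between -0.06 and 0.06 m and z of scoop in the frame of rest_mat below 0.012 m and angle between scoop's own z axis and vertical below 0.15 rad); the robot touches nothing.
It fails at once if the fingers touch a piece (contact force between the fingers and media1 above 0.3 N or contact force between the fingers and media2 above 0.3 N or contact force between the fingers and media3 above 0.3 N or contact force between the fingers and media4 above 0.3 N or contact force between the fingers and media5 above 0.3 N or contact force between the fingers and media6 above 0.3 N).
It fails at once if a bystander is shifted by more than 30 mm (distance of any of vblock, file, square, oil_can, turned_part from where it was at the start of the episode above 0.03 m).
It also fails if it takes over 72 s, if anything falls off the work surface, if the arm or the gripper's body presses on something with over 40 N, if the wrist force passes 120 N, or if a joint passes its speed limit or range.

## Working session

There is one attempt and no reset: what is moved stays moved. The work goes in short steps, Python scripts to look and compute and a tool call to move; the robot and the scene stay as the last step left them, time stands still between calls to the robot, and variables do not carry over. Pictures are saved under pics/ and viewed, at most 10 in all, crops included, and the job is handed in when it is done.

Besides the shell and the picture viewer there is one more tool, called after ">>>" as name(argument=value, ...), one argument or row to a line, values as JSON. servo_tool: Moves the arm, as the interface text tells. Its arguments: {"type":"object","properties":{"commands":{"type":"array"},"squeeze":{"type":"number"}},"required":["commands"]}

```bash
mkdir -p pics
cat > h.py <<'E'
import numpy as np,cv2
from rig import monitor,cams,job
def snap(n,f,crop=None,s=1):
    im=cams.read_camera(n)[:,:,::-1]
    if crop: a,b,c,d=crop; im=im[b:d,a:c]
    if s!=1: im=cv2.resize(im,None,fx=s,fy=s,interpolation=cv2.INTER_CUBIC)
    cv2.imwrite('pics/'+f+'.png',im)
def ray(n,u,v,z):
    m=cams.camera_model(n);K,R,t=[np.array(m[k]) for k in('mtx','R','t')]
    C=-R.T@t.ravel();d=R.T@np.linalg.inv(K)@[u,v,1]
    return C+d*(z-C[2])/d[2]
def proj(n,X):
    m=cams.camera_model(n);K,R,t=[np.array(m[k]) for k in('mtx','R','t')]
    p=K@(R@np.array(X)+t.ravel());return p[:2]/p[2]
E
python3 - <<'E'
from h import *
np.set_printoptions(precision=4,suppress=True)
s=monitor.read_state();print(s)
for n in('scene','top'):
    m=cams.camera_model(n);R=np.array(m['R']);print(n,-R.T@np.array(m['t']).ravel(),R[2],m['mtx'][0][0])
a=cams.read_camera('top');cv2.imwrite('pics/top1.png',cv2.resize(a[:,:,::-1],(800,600),interpolation=cv2.INTER_CUBIC))
a=cams.read_camera('scene');cv2.imwrite('pics/scene1.png',cv2.resize(a[:,:,::-1],(800,600),interpolation=cv2.INTER_CUBIC))
E
```

```text
{'t': 0.0, 'q': array([ 1.0843,  0.6001, -0.0026,  1.6001,  0.0018,  0.9429, -0.0798]), 'dq': array([-0.0013,  0.0014,  0.0003,  0.0008, -0.0008,  0.0009,  0.0013]), 'joint_efforts': array([ -0.0023, -76.5048,   1.4968, -25.2345,  -0.0524,   0.0171,
         0.0001]), 'eef_pos': array([ 0.2887, -0.6645,  0.2178]), 'orientation': array([-3.0744, -0.6391,  0.0007]), 'ft_force': array([ 0.1577, -0.691 , -0.4086]), 'wrist_torque': array([ 0.0071, -0.0263,  0.0121]), 'grip_force': 0.0, 'opening': 1.00076166851295}
scene [1.126  0.0834 0.8928] [-0.5586 -0.1704 -0.8118] 373.6770983733337
top [ 0.4522 -0.0794  1.2409] [ 0.1307  0.009  -0.9914] 354.85961240089097
```

View pics/top1.png

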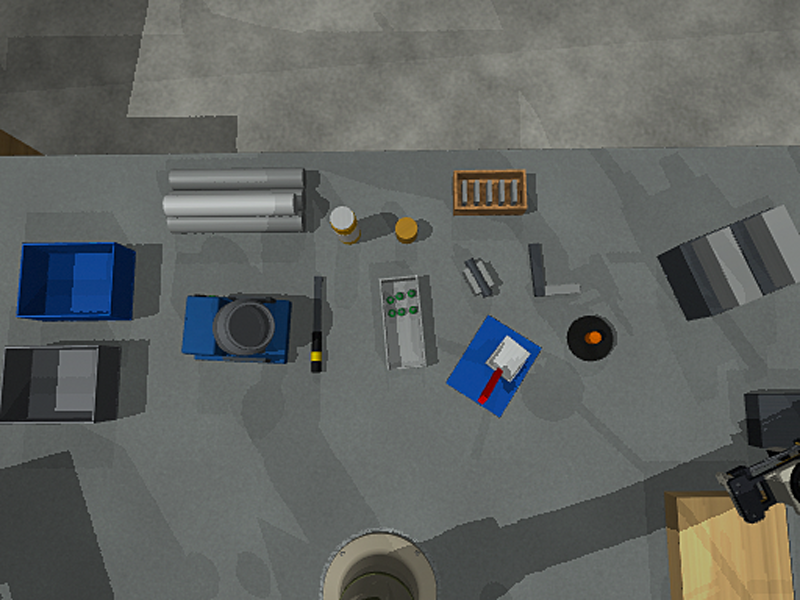

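View pics/scene1.png

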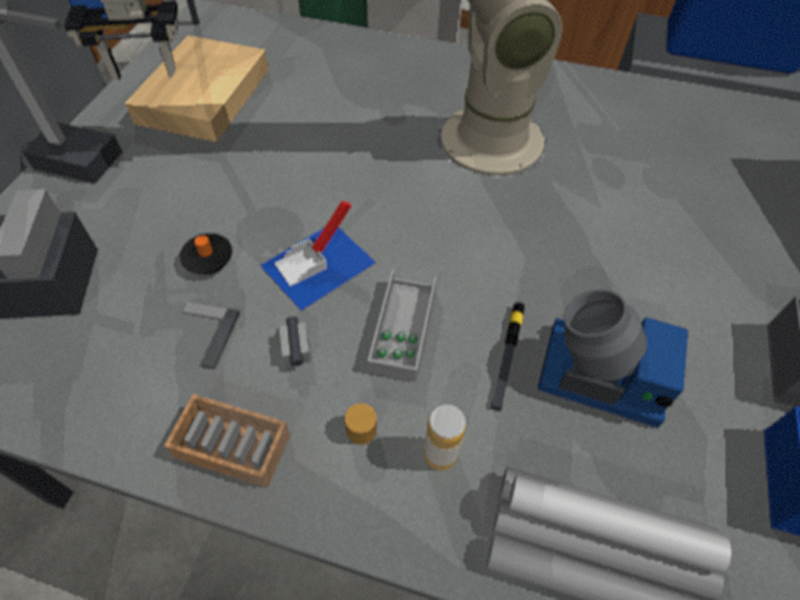

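Run:
```python
from h import *
a=cv2.imread('pics/top1.png')
def T(u,v,z): return np.round(ray('top',u*.64,v*.64,z),3)
P=dict(barrel=(244,325,.13),mouthrim=(246,325,.125),bung=(591,338,.029),knob=(594,338,.06),
trNW=(379,279,.04),trNE=(422,276,.04),trSW=(389,369,.014),trSE=(426,366,.014),
m0=(490,316,.003),m1=(541,348,.003),m2=(500,417,.003),m3=(446,381,.003),
tb0=(189,296,.03),tb1=(184,358,.03),tb2=(287,363,.03),tb3=(290,297,.03),
handend=(484,401,.113),pan=(510,357,.015))
for k,v in P.items(): print(k,T(*v))
cv2.imwrite('pics/c.png',0*a)
w=cams.camera_model('wrist');R=np.array(w['R']);print(-R.T@np.array(w['t']).ravel(),R,w['mtx'])
s=monitor.read_state();print(s['eef_pos'])
c=cams.read_camera('top')[150:260,240:400,::-1];c=cv2.resize(c,None,fx=5,fy=5,interpolation=cv2.INTER_CUBIC);cv2.imwrite('pics/c1.png',c)
```

```text
barrel [0.553 0.263 0.13 ]
mouthrim [0.553 0.26  0.125]
bung [ 0.526 -0.465  0.029]
knob [ 0.524 -0.462  0.06 ]
trNW [ 0.659 -0.004  0.04 ]
trNE [ 0.665 -0.099  0.04 ]
trSW [ 0.463 -0.024  0.014]
trSE [ 0.469 -0.105  0.014]
m0 [ 0.579 -0.25   0.003]
m1 [ 0.506 -0.361  0.003]
m2 [ 0.357 -0.266  0.003]
m3 [ 0.436 -0.149  0.003]
tb0 [0.628 0.418 0.03 ]
tb1 [0.491 0.423 0.03 ]
tb2 [0.478 0.197 0.03 ]
tb3 [0.623 0.193 0.03 ]
handend [ 0.397 -0.218  0.113]
pan [ 0.487 -0.29   0.015]
[ 0.35172707 -0.63800355  0.38482886] [[ 0.39818806 -0.91730325 -0.00100881]
 [-0.88863679 -0.38601669  0.24762022]
 [-0.22753225 -0.09770295 -0.96885665]] [[266.77436226   0.         255.39062292]
 [  0.         266.77436226 195.13235513]
 [  0.           0.           1.        ]]
[ 0.28868281 -0.66458469  0.21785569]
```

View pics/c1.png

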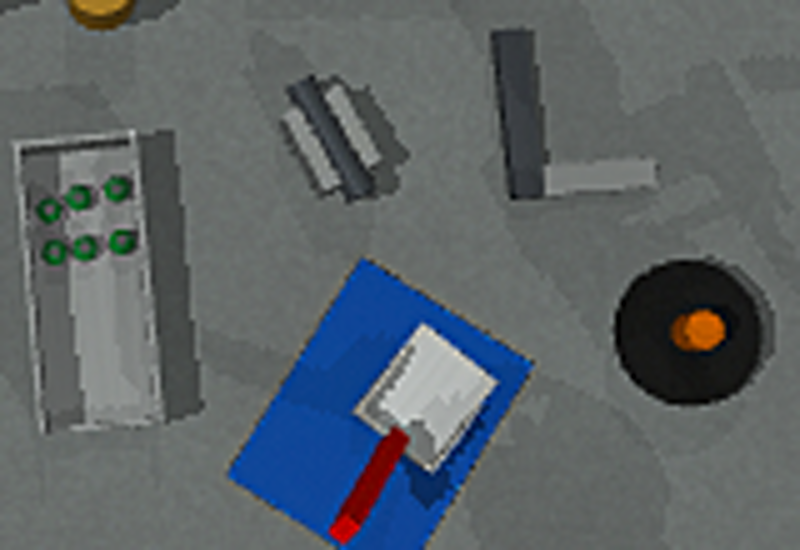

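```bash
cat >> h.py <<'E'
from scipy.optimize import least_squares
def fit(n,model,pix,g,h=0):
    """fit x,y,yaw so that body points (base height h) land on pixels"""
    model=np.array(model,float);pix=np.array(pix,float)
    def f(p):
        c,s=np.cos(p[2]),np.sin(p[2]);R=np.array([[c,-s,0],[s,c,0],[0,0,1]])
        return np.concatenate([proj(n,R@m+[p[0],p[1],h])-q for m,q in zip(model,pix)])
    r=least_squares(f,g);return r.x,np.round(r.fun,1)
E
python3 - <<'E'
from h import *
c=lambda x,y:(240+(x+.5)/5-.5,150+(y+.5)/5-.5)
S=[(.04,.033,.001),(.04,-.033,.001),(-.04,.033,.024),(-.04,-.033,.024)]
p,r=fit('top',S,[c(423,323),c(497,382),c(355,412),c(432,472)],[.48,-.29,-.55],.003);print('scoop',p,np.degrees(p[2]),r)
p,r=fit('top',[(.1,.042,.04),(.1,-.042,.04),(-.1,.042,.04),(-.1,-.042,.04)],[c(17,146),c(134,132),c(42,430),c(163,420)],[.56,-.06,0]);print('tray',p,np.degrees(p[2]),r)
p,r=fit('top',[(.09,.07,.003),(.09,-.07,.003),(-.09,.07,.003)],[c(365,258),c(533,363),c(228,474)],[.46,-.25,-.55]);print('mat',p,np.degrees(p[2]),r)
E
```

```text
scoop [ 0.48528941 -0.28514111 -0.69261388] -39.68385205119466 [-0.2 -0.1  0.1  0.1  0.1 -0.2  0.   0.2]
tray [ 0.5654397  -0.05420073  0.08657308] 4.960272320480683 [-0.5 -0.8  0.4 -0.4 -0.3  0.8  0.4  0.4]
mat [ 0.47035445 -0.25542433 -0.57799024] -33.116401194621844 [-0.3 -0.4  0.5  0.2 -0.2  0.2]
```

>>> servo_tool(
  commands=[
    [[0.125, 0.438, 0], -63, 1],
    [[0.125, 0.438, 0], -63, 1],
    [[0.125, 0.438, 0], -63, 1],
    [[0.125, 0.438, 0], -63, 1],
    [[0.125, 0.438, 0], -63, 1],
    [[0.125, 0.438, 0], -63, 1],
    [[0.125, 0.438, 0], -63, 1],
    [[0.125, 0.438, 0], -63, 1],
    [[0.125, 0.438, 0], -63, 1],
    [[0.125, 0.438, 0], -63, 1],
  ],
)

```text
t: 0.98
eef_pos: [0.4033, -0.2623, 0.2186]
orientation: [-2.953, 1.072, 0.0]
ft_force: [1.5, 0.3, -0.3]
opening: 0.999
grip_force: 0.0
```

>>> servo_tool(
  commands=[
    [[0.0, 0.0, 0], 0, 1],
    [[0, 0, 0], 0, 1],
  ],
)

```text
t: 1.15
eef_pos: [0.4042, -0.2618, 0.2187]
orientation: [-2.959, 1.053, 0.0]
ft_force: [-0.1, -1.0, -0.4]
opening: 1.0
grip_force: 0.0
```

Run:
```python
from h import *
s=monitor.read_state();print(s['t'],s['eef_pos'],s['orientation'],s['q'])
a=cams.read_camera('wrist');cv2.imwrite('pics/w1.png',cv2.resize(a[:,:,::-1],(800,600),interpolation=cv2.INTER_CUBIC))
print(cams.camera_model('wrist'))
for q in [(.525,-.235),(.485,-.285),(.414,-.226)]: print(proj('wrist',[*q,.09])*1.5625)
```

```text
1.15 [ 0.40420048 -0.2618188   0.21866033] [-2.95925642e+00  1.05293360e+00  2.57748260e-04] [ 0.24194878  0.31717231  0.2801818   2.15581481 -0.13761292  0.68511549
 -1.63880177]
{'mtx': array([[266.77436226,   0.        , 255.39062292],
       [  0.        , 266.77436226, 195.13235513],
       [  0.        ,   0.        ,   1.        ]]), 'R': array([[-0.63441578, -0.77299119,  0.00111191],
       [-0.74898617,  0.6150686 ,  0.24639467],
       [-0.19114481,  0.15548386, -0.96916894]]), 't': array([0.05188531, 0.43598011, 0.5089173 ])}
[253.52276194 188.38751442]
[347.20772077 187.17237169]
[350.2798601  317.19228601]
```

View pics/w1.png

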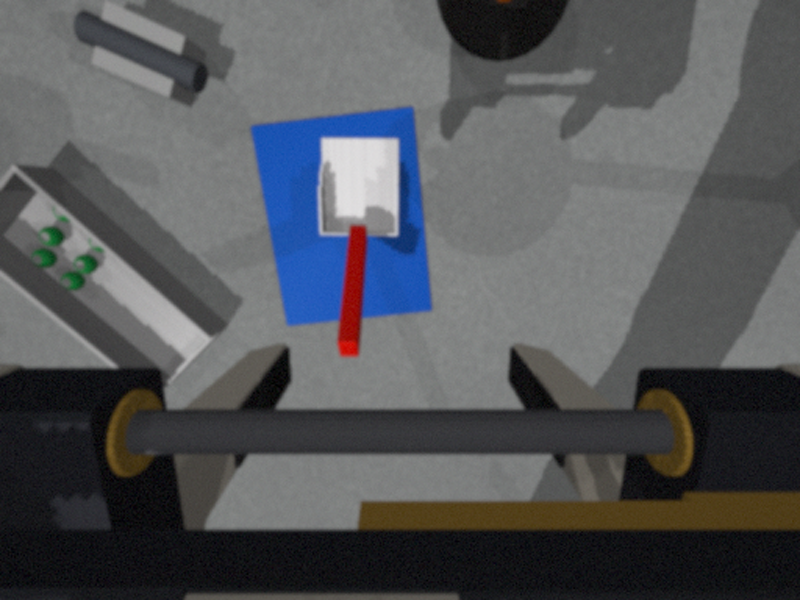

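Run:
```python
from h import *
c=lambda x,y:((x+.5)*.64-.5,(y+.5)*.64-.5)
S=[(.04,.033,.001),(.04,-.033,.001),(-.04,.033,.024),(-.04,-.033,.024),(-.112,0,.110)]
p,r=fit('wrist',S,[c(321,138),c(399,137),c(319,236),c(399,236),c(348,349)],[.48,-.29,-.55],.003);print('scoop',p,np.degrees(p[2]),r)
print('grip',p[:2]-.0926*np.array([np.cos(p[2]),np.sin(p[2])]))
p,r=fit('wrist',[(.09,.07,.003),(.09,-.07,.003),(-.09,-.07,.003),(-.09,.07,.003)],[c(252,127),c(413,107),c(432,310),c(289,325)],[.46,-.25,-.55]);print('mat',p,np.degrees(p[2]),r)
```

```text
scoop [ 0.48643523 -0.28783776 -0.69653401] -39.90845880902747 [ 0.2 -0.1 -0.4  1.   0.6 -1.  -1.  -0.6  0.4  0.5]
grip [ 0.41540451 -0.22842903]
mat [ 0.47009523 -0.25756095 -0.57587811] -32.99538545767812 [-0.8 -0.6  0.6 -0.4  0.8  0.5 -0.6  1. ]
```

>>> servo_tool(
  commands=[
    [[0.0113, 0.0333, -0.02], -0.6, 1],
    [[0.0113, 0.0333, -0.06], -0.6, 1],
    [[0.0113, 0.0333, -0.1], -0.6, 1],
    [[0.0113, 0.0333, -0.13], -0.6, 1],
    [[0.0113, 0.0333, -0.148], -0.6, 1],
    [[0.0113, 0.0333, -0.148], -0.6, 0.5],
    [[0.0113, 0.0333, -0.148], -0.6, 0],
    [[0.0113, 0.0333, -0.148], -0.6, 0],
    [[0.0113, 0.0333, -0.148], -0.6, 0],
    [[0.0113, 0.0333, -0.148], -0.6, 0],
  ],
  squeeze=60,
)

```text
t: 2.03
eef_pos: [0.4151, -0.2317, 0.072]
orientation: [2.951, -1.078, 0.004]
ft_force: [0.5, 0.5, -0.1]
opening: 0.693
grip_force: 0.0
```

>>> servo_tool(
  commands=[
    [[0, 0, 0], 0, 0],
    [[0, 0, 0], 0, 0],
    [[0, 0, 0], 0, 0],
  ],
)

```text
t: 2.28
eef_pos: [0.4148, -0.231, 0.0711]
orientation: [-2.951, 1.077, -0.001]
ft_force: [0.7, -0.4, -0.1]
opening: 0.475
grip_force: 0.0
```

>>> servo_tool(
  commands=[
    [[0, 0, 0], 0, 0],
    [[0, 0, 0], 0, 0],
    [[0, 0, 0], 0, 0],
    [[0, 0, 0], 0, 0],
    [[0, 0, 0], 0, 0],
    [[0, 0, 0], 0, 0],
    [[0, 0, 0], 0, 0],
  ],
)

```text
t: 2.87
eef_pos: [0.4146, -0.231, 0.0706]
orientation: [-2.951, 1.077, -0.0]
ft_force: [-0.7, 0.0, 1.2]
opening: 0.144
grip_force: 59.3
```

>>> servo_tool(
  commands=[
    [[0, 0, 0.02], 0, 0],
    [[0, 0, 0.05], 0, 0],
    [[0, 0, 0.08], 0, 0],
    [[0, 0, 0.11], 0, 0],
    [[0, 0, 0.11], 0, 0],
  ],
)

```text
t: 3.28
eef_pos: [0.4161, -0.2322, 0.1848]
orientation: [2.951, -1.079, 0.01]
ft_force: [2.3, -0.3, -1.8]
opening: 0.147
grip_force: 59.4
```

Run:
```python
from h import *
s=monitor.read_state();print(s['t'],s['eef_pos'],s['orientation'],s['q'])
a=cams.read_camera('wrist');cv2.imwrite('pics/w2.png',cv2.resize(a[:,:,::-1],(800,600),interpolation=cv2.INTER_CUBIC))
```

```text
3.2833 [ 0.41605762 -0.23215168  0.1848266 ] [ 2.95058156 -1.07852596  0.00988905] [ 0.18438805  0.36172037  0.27306189  2.2072117  -0.1744447   0.58569952
 -1.68589744]
```

View pics/w2.png

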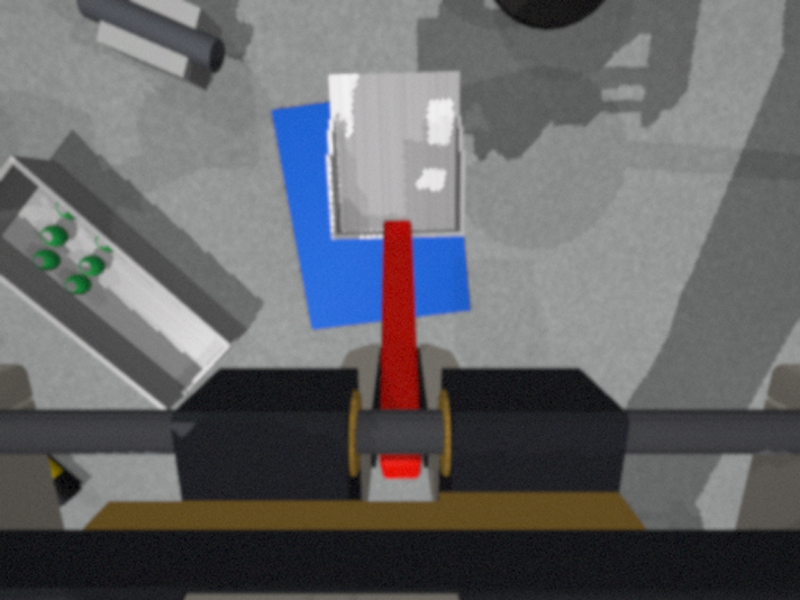

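```bash
cat >> h.py <<'E'
from scipy.spatial.transform import Rotation as Ro
def fitscoop(n,pts,pix,g,gz):
    """x,y of scoop_grip, yaw, pitch(+ = lip down) with the grip height gz"""
    P=np.array(pts)-[-.0926,0,.0871]
    def f(p):
        R=Ro.from_euler('ZY',[p[2],p[3]]).as_matrix()
        return np.concatenate([proj(n,R@m+[p[0],p[1],gz])-q for m,q in zip(P,pix)])
    r=least_squares(f,g);return r.x,np.round(r.fun,1)
SC=[(.04,.033,.001),(.04,-.033,.001),(-.04,.033,.024),(-.04,-.033,.024)]
c8=lambda x,y:((x+.5)*.64-.5,(y+.5)*.64-.5)
E
python3 - <<'E'
from h import *
pix=[c8(328,73),c8(460,70),c8(330,238),c8(463,236)]
p,r=fitscoop('wrist',SC,pix,[.415,-.23,-.69,0],.2038);print(p,np.degrees(p[2:]),r)
p,r=fit('wrist',[(.1,.042,.04),(-.1,-.042,.014),(-.1,.042,.014)],[c8(13,157),c8(230,345),c8(180,404)],[.56,-.06,0]);print('tray',p,np.degrees(p[2]),r)
E
```

```text
[ 0.41389335 -0.22937973 -0.68370474 -0.0120901 ] [-39.17339611  -0.69271147] [ 0.  -0.2 -0.1  0.1  0.   0.1  0.1 -0.1]
tray [ 0.55893254 -0.08821351 -0.33125283] -18.979388962568077 [-3.8  2.7 13.9  7.  -9.5 -9.9]
```

Run:
```python
from h import *
c=lambda x,y:(240+(x+.5)/5-.5,150+(y+.5)/5-.5)
for z in(.04,.014):
  p,r=fit('wrist',[(.1,-.042,.04),(-.1,-.042,z),(-.1,.042,z)],[c8(13,157),c8(230,345),c8(175,406)],[.56,-.06,0]);print('tray',z,p,np.degrees(p[2]),r)
  p,r=fit('top',[(.1,.042,.04),(.1,-.042,.04),(-.1,.042,z),(-.1,-.042,z)],[c(17,146),c(134,132),c(42,430),c(163,420)],[.56,-.06,0]);print('trayt',z,p,np.degrees(p[2]),r)
# beads (top, z .012)
for b in[(50,210),(80,197),(118,188),(55,251),(86,248),(123,242)]: print(ray('top',*c(*b),.013)[:2])
```

```text
tray 0.04 [ 0.5636759  -0.05540595  0.10696254] 6.128501822759204 [-1.1 -1.   3.3 -2.  -2.3  3.9]
trayt 0.04 [ 0.5654397  -0.05420073  0.08657308] 4.960272320480683 [-0.5 -0.8  0.4 -0.4 -0.3  0.8  0.4  0.4]
tray 0.014 [ 0.56520711 -0.04665541  0.03158472] 1.8096711030331696 [-0.8  0.4  3.5  0.1 -2.6 -0.5]
trayt 0.014 [ 0.56556678 -0.05402377  0.08516598] 4.879651109391902 [-0.6 -0.9  0.4 -0.4  0.   0.8  0.2  0.5]
[ 0.61758441 -0.02688125]
[ 0.62652921 -0.04790751]
[ 0.63259914 -0.07453576]
[ 0.58873784 -0.0302209 ]
[ 0.59061296 -0.05182879]
[ 0.59454723 -0.07763876]
```

>>> servo_tool(
  commands=[
    [[0.005, 0.03, 0.01], 6, 0],
    [[0.01, 0.06, 0.01], 12, 0],
    [[0.014, 0.09, 0.01], 18, 0],
    [[0.014, 0.12, 0.01], 25, 0],
    [[0.014, 0.14, 0.01], 31, 0],
    [[0.014, 0.166, 0.01], 37, 0],
    [[0.014, 0.166, 0.01], 44, 0],
    [[0.014, 0.166, 0.01], 44, 0],
    [[0.014, 0.166, 0.01], 44, 0],
  ],
)

```text
t: 4.08
eef_pos: [0.428, -0.0651, 0.1898]
orientation: [-3.14, -0.101, 0.002]
ft_force: [0.0, 0.3, -2.0]
opening: 0.15
grip_force: 59.4
```

Run:
```python
from h import *
s=monitor.read_state();print(s['t'],s['eef_pos'],s['orientation'],s['q'])
a=cams.read_camera('wrist');cv2.imwrite('pics/w3.png',cv2.resize(a[:,:,::-1],(800,600),interpolation=cv2.INTER_CUBIC))
```

```text
4.0833 [ 0.42796605 -0.06514553  0.18979128] [-3.13964029e+00 -1.00927523e-01  2.45748408e-03] [-0.01978602  0.30011529  0.05069763  2.27433808 -0.02823171  0.56926508
 -1.45407166]
```

View pics/w3.png

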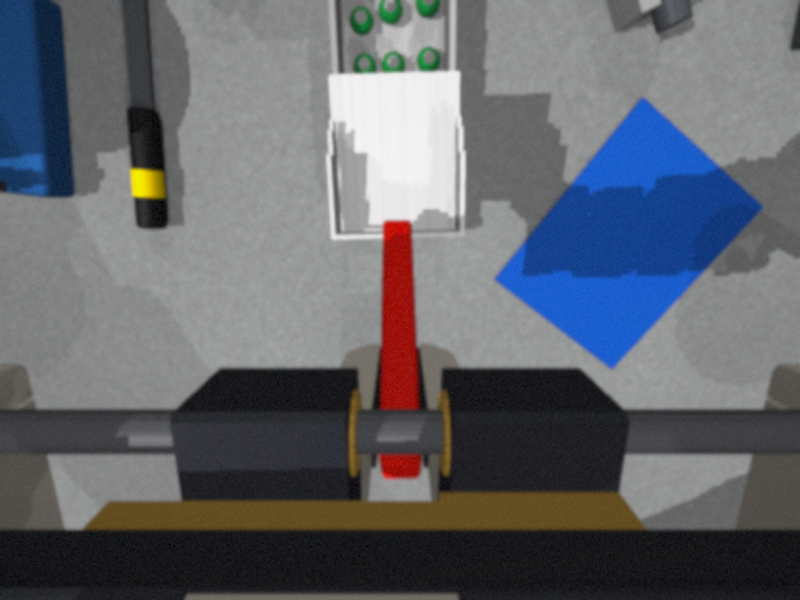

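Run:
```python
from h import *
a=ray('wrist',*c8(330,5),.04);b=ray('wrist',*c8(329,65),.04);d=ray('wrist',*c8(457,5),.04);e=ray('wrist',*c8(457,60),.04)
print(a,b,d,e)
th=.0866;R=np.array([[np.cos(th),np.sin(th)],[-np.sin(th),np.cos(th)]])
for q in(a,b,d,e): print(R@(q[:2]-[.5654,-.0542]))
P=np.array(SC);pix=[c8(330,75),c8(460,71),c8(332,238),c8(463,235)]
s=monitor.read_state();p,r=fitscoop('wrist',SC,pix,[.43,-.065,.08,0],s['eef_pos'][2]+.019);print(p,r)
o=p[:2]+.0926*np.array([np.cos(p[2]),np.sin(p[2])]);print('origin in tray',R@(o-[.5654,-.0542]),p[2]-th)
```

```text
[ 0.61752674 -0.00832474  0.04      ] [ 0.58172379 -0.0083938   0.04      ] [ 0.62278442 -0.09227103  0.04      ] [ 0.59024147 -0.09542818  0.04      ]
[0.05589923 0.04119481]
[0.02022448 0.04422267]
[ 0.05387654 -0.04289164]
[ 0.02118248 -0.04322226]
[ 0.42564478 -0.06651908  0.08230665 -0.0007926 ] [-0.3 -0.3 -0.2  0.4  0.  -0.1  0.4  0.1]
origin in tray [-0.04769784 -0.0005828 ] -0.004293345451313005
```

>>> servo_tool(
  commands=[
    [[0.0, 0, -0.035], 0, 0],
    [[0.0, 0, -0.07], 0, 0],
    [[0.0, 0, -0.095], 0, 0],
    [[0.0, 0, -0.107], 0, 0],
    [[0.0, 0, -0.115], 0, 0],
    [[0.0, 0, -0.118], 0, 0],
    [[0.0, 0, -0.119], 0, 0],
    [[0.0, 0, -0.119], 0, 0],
  ],
)

```text
t: 4.8
eef_pos: [0.4284, -0.0656, 0.072]
orientation: [3.14, 0.103, -0.0]
ft_force: [-0.1, 0.5, -0.2]
opening: 0.147
grip_force: 59.7
```

>>> servo_tool(
  commands=[
    [[0.01, 0.0009, -0.001], 0.3, 0],
    [[0.02, 0.0017, -0.0015], 0.3, 0],
    [[0.03, 0.0026, -0.0015], 0.3, 0],
    [[0.04, 0.0035, -0.0015], 0.3, 0],
    [[0.05, 0.0043, -0.0015], 0.3, 0],
    [[0.06, 0.0052, -0.0015], 0.3, 0],
    [[0.068, 0.006, -0.0015], 0.3, 0],
    [[0.076, 0.0066, -0.0015], 0.3, 0],
    [[0.084, 0.0073, -0.0015], 0.3, 0],
    [[0.09, 0.0078, -0.0015], 0.3, 0],
  ],
)

```text
t: 5.63
eef_pos: [0.5094, -0.058, 0.0707]
orientation: [-3.139, -0.112, 0.027]
ft_force: [-29.0, -2.0, 39.7]
opening: 0.147
grip_force: 60.0
```

Run:
```python
from h import *
s=monitor.read_state();print(s['t'],s['eef_pos'],s['orientation'],s['ft_force'])
a=cams.read_camera('wrist');b=cams.read_camera('scene')
print(proj('scene',[.6,-.06,.02]))
A=cv2.resize(a[0:200,150:350,::-1],(600,600),interpolation=cv2.INTER_CUBIC);cv2.imwrite('pics/w4.png',A)
```

```text
5.6333 [ 0.50938666 -0.05804814  0.07067792] [-3.13915473 -0.11211151  0.02672727] [-28.96356334  -1.99633338  39.70215858]
[251.45780717 215.45244092]
```

View pics/w4.png

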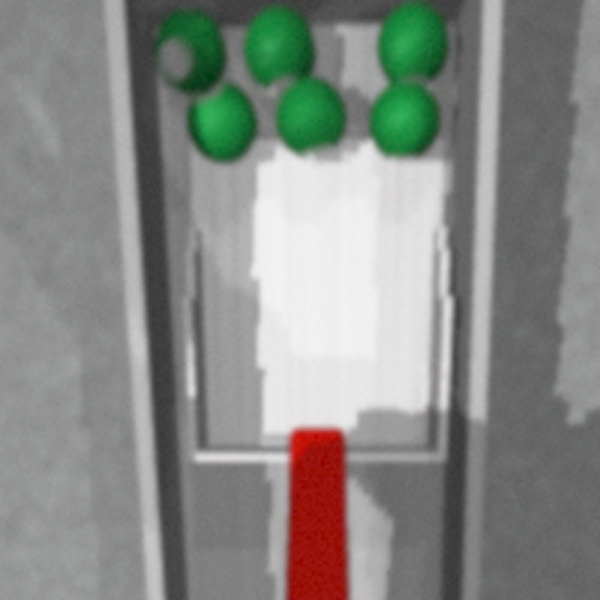

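>>> servo_tool(
  commands=[
    [[0.002, 0.0002, 0.001], 0, 0],
    [[0.006, 0.0005, 0.001], 0, 0],
    [[0.01, 0.0009, 0.001], 0, 0],
    [[0.014, 0.0012, 0.001], 0, 0],
    [[0.017, 0.0015, 0.001], 0, 0],
    [[0.017, 0.0015, 0.001], 0, 0],
  ],
)

```text
t: 6.23
eef_pos: [0.5347, -0.0558, 0.0706]
orientation: [3.139, 0.115, -0.005]
ft_force: [-4.7, -0.5, -0.1]
opening: 0.147
grip_force: 60.0
```

Run:
```python
from h import *
s=monitor.read_state();print(s['t'],s['eef_pos'],s['orientation'],s['ft_force'])
a=cams.read_camera('wrist')
A=cv2.resize(a[0:200,150:350,::-1],(600,600),interpolation=cv2.INTER_CUBIC);cv2.imwrite('pics/w5.png',A)
```

```text
6.2333 [ 0.53466783 -0.05575366  0.0705938 ] [ 3.13946375  0.11503012 -0.00523686] [-4.67101636 -0.48557382 -0.06733445]
```

View pics/w5.png

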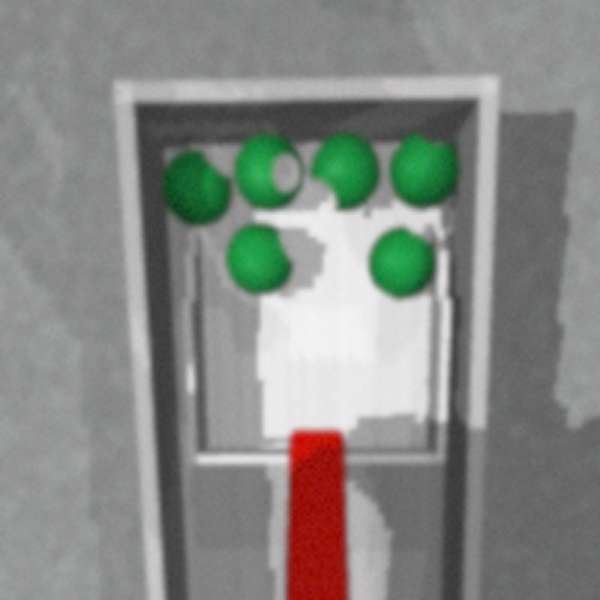

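>>> servo_tool(
  commands=[
    [[0.0, 0.0, 0.0], 0, 0],
    [[-0.003, -0.0002, -0.002], 0, 0],
    [[-0.006, -0.0005, -0.004], 0, 0],
    [[-0.009, -0.0008, -0.006], 0, 0],
    [[-0.012, -0.001, -0.008], 0, 0],
    [[-0.015, -0.0012, -0.01], 0, 0],
    [[-0.015, -0.0012, -0.01], 0, 0],
  ],
  squeeze=15,
)

```text
t: 6.87
eef_pos: [0.5219, -0.0567, 0.0612]
orientation: [-3.139, -0.115, -0.005]
ft_force: [1.7, 0.4, 2.2]
opening: 0.148
grip_force: 15.0
```

Run:
```python
from h import *
s=monitor.read_state();print(s['t'],s['eef_pos'],s['orientation'],s['ft_force'],s['grip_force'])
a=cams.read_camera('wrist')
A=cv2.resize(a[0:200,150:350,::-1],(600,600),interpolation=cv2.INTER_CUBIC);cv2.imwrite('pics/w6.png',A)
```

```text
6.8667 [ 0.52192316 -0.05673648  0.0611987 ] [-3.13948494 -0.11484794 -0.00464814] [1.73828061 0.37211903 2.18105327] 15.000026375055313
```

View pics/w6.png

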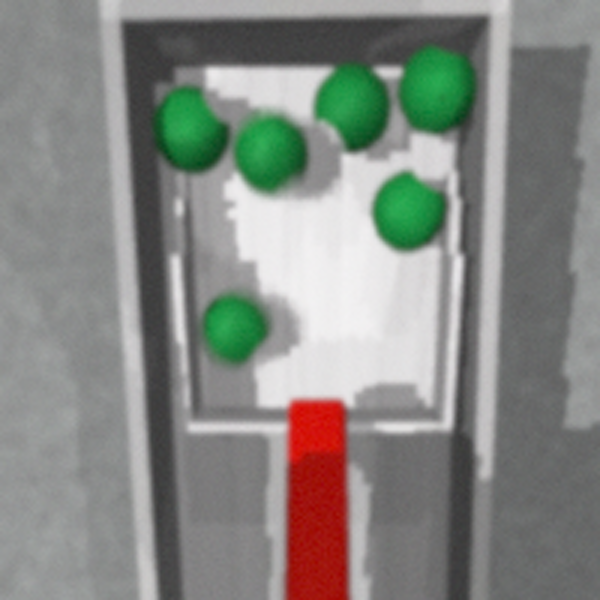

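>>> servo_tool(
  commands=[
    [[0, 0, 0], 0, 0],
    [[0, 0, 0], 0, 0],
    [[0, 0, 0], 0, 0],
    [[0, 0, 0], 0, 0],
    [[0, 0, 0], 0, 0],
    [[0, 0, 0], 0, 0],
  ],
  squeeze=60,
)

```text
t: 7.42
eef_pos: [0.5209, -0.0569, 0.0612]
orientation: [3.139, 0.115, 0.001]
ft_force: [3.0, 0.3, 1.4]
opening: 0.15
grip_force: 60.0
```

```bash
cat >> h.py <<'E'
def greens(n,crop=(0,0,512,384)):
    a=cams.read_camera(n).astype(int);g=((a[:,:,1]>a[:,:,0]*1.6)&(a[:,:,1]>a[:,:,2]*1.4)&(a[:,:,1]>45)).astype(np.uint8)
    m=np.zeros_like(g);x0,y0,x1,y1=crop;m[y0:y1,x0:x1]=1;g=g*m
    k,_,st,ce=cv2.connectedComponentsWithStats(g)
    return [(ce[i].round(1).tolist(),int(st[i,4])) for i in range(1,k) if st[i,4]>12]
E
python3 - <<'E'
from h import *
s=monitor.read_state();print(s['t'],s['eef_pos'],s['ft_force'],s['grip_force'])
for q,a in greens('wrist'): print(a,'crop6 coords',[round((q[0]-150)*3),round(q[1]*3)])
E
```

```text
7.4167 [ 0.52090984 -0.05691032  0.06123521] [2.9780956  0.33815028 1.4486072 ] 60.001614689826965
574 crop6 coords [436, 86]
497 crop6 coords [187, 128]
443 crop6 coords [409, 212]
335 crop6 coords [335, 241]
285 crop6 coords [315, 370]
275 crop6 coords [236, 382]
```

>>> servo_tool(
  commands=[
    [[0, 0, 0], 0, 0],
    [[-0.003, -0.0002, -0.0025], 0, 0],
    [[-0.006, -0.0004, -0.005], 0, 0],
    [[-0.009, -0.0007, -0.008], 0, 0],
    [[-0.012, -0.001, -0.011], 0, 0],
    [[-0.014, -0.0012, -0.014], 0, 0],
    [[-0.016, -0.0014, -0.017], 0, 0],
    [[-0.018, -0.0015, -0.0195], 0, 0],
    [[-0.018, -0.0015, -0.0195], 0, 0],
    [[-0.018, -0.0015, -0.0195], 0, 0],
  ],
  squeeze=15,
)

```text
t: 8.3
eef_pos: [0.5014, -0.0584, 0.0412]
orientation: [-3.139, -0.115, 0.003]
ft_force: [-0.7, 0.3, 0.0]
opening: 0.15
grip_force: 15.0
```

>>> servo_tool(
  commands=[
    [[0, 0, 0], 0, 0],
    [[0, 0, 0], 0, 0],
    [[0, 0, 0], 0, 0],
    [[0, 0, 0], 0, 0],
  ],
  squeeze=60,
)

```text
t: 8.63
eef_pos: [0.5026, -0.0584, 0.0416]
orientation: [3.139, 0.114, 0.0]
ft_force: [0.7, 0.2, -1.8]
opening: 0.146
grip_force: 60.0
```

Run:
```python
from h import *
s=monitor.read_state();print(s['t'],s['eef_pos'],s['ft_force'],s['grip_force'])
for q,a in greens('wrist'): print(a,'crop6 coords',[round((q[0]-150)*3),round(q[1]*3)])
```

```text
8.6333 [ 0.50264424 -0.05842729  0.04159025] [ 0.68954447  0.2440005  -1.82776696] 59.99914884567261
453 crop6 coords [159, 21]
974 crop6 coords [420, 246]
908 crop6 coords [317, 266]
363 crop6 coords [224, 310]
```

>>> servo_tool(
  commands=[
    [[-0.002, 0, 0.01], 0, 0],
    [[-0.004, 0, 0.025], 0, 0],
    [[-0.005, 0, 0.045], 0, 0],
    [[-0.005, 0, 0.065], 0, 0],
    [[-0.005, 0, 0.085], 0, 0],
    [[-0.005, 0, 0.105], 0, 0],
    [[-0.005, 0, 0.125], 0, 0],
    [[-0.005, 0, 0.145], 0, 0],
    [[-0.005, 0, 0.16], 0, 0],
    [[-0.005, 0, 0.16], 0, 0],
  ],
)

```text
t: 9.52
eef_pos: [0.4985, -0.0586, 0.2049]
orientation: [3.139, 0.114, 0.008]
ft_force: [0.5, 0.1, -2.1]
opening: 0.146
grip_force: 60.0
```

Run:
```python
from h import *
s=monitor.read_state();print(s['t'],s['eef_pos'],s['ft_force'],s['grip_force'])
A=cams.read_camera('wrist');B=cams.read_camera('top');C=cams.read_camera('scene')
r=lambda a,x0,y0,x1,y1:cv2.resize(a[y0:y1,x0:x1,::-1],(400,300),interpolation=cv2.INTER_CUBIC)
m=np.vstack([np.hstack([r(A,136,0,392,192),r(B,108,170,208,245)]),np.hstack([r(C,330,170,450,260),r(B,350,190,410,235)])])
cv2.imwrite('pics/mos.png',m);cv2.imwrite('pics/fullC.png',C[:,:,::-1]);cv2.imwrite('pics/fullB.png',B[:,:,::-1])
print(greens('wrist'))
```

```text
9.5167 [ 0.49852364 -0.05858576  0.20490675] [ 0.52216075  0.08303011 -2.14420087] 59.99924719333649
[([203.4, 6.9], 422), ([273.7, 85.1], 1895), ([224.6, 103.2], 351)]
```

View pics/mos.png

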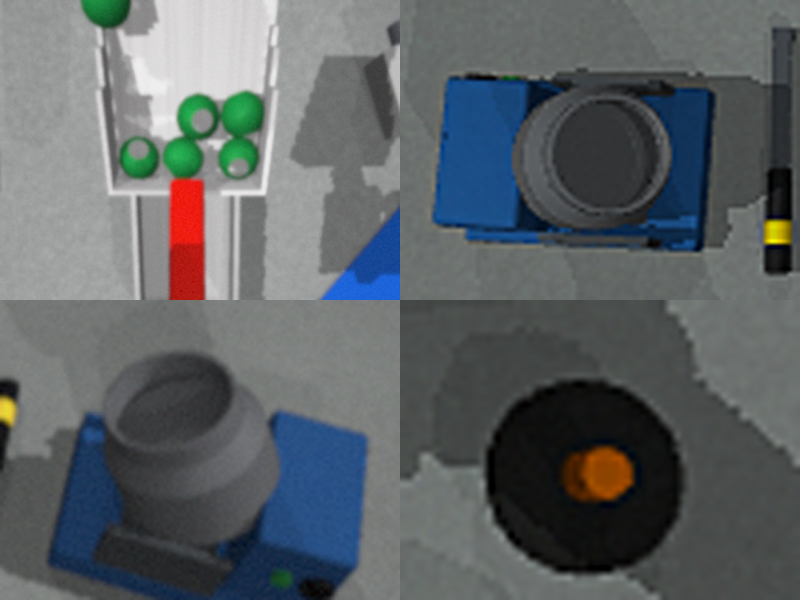

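>>> servo_tool(
  commands=[
    [[0, -0.002, -0.01], 0, 0],
    [[0, -0.006, -0.03], 0, 0],
    [[0, -0.01, -0.055], 0, 0],
    [[0, -0.013, -0.08], 0, 0],
    [[0, -0.015, -0.1], 0, 0],
    [[0, -0.015, -0.11], 0, 0],
    [[0, -0.015, -0.113], 0, 0],
    [[0, -0.015, -0.113], 0, 0],
    [[0, -0.015, -0.113], 0, 0],
  ],
)

```text
t: 10.47
eef_pos: [0.4977, -0.0733, 0.0888]
orientation: [-3.139, -0.115, 0.0]
ft_force: [0.3, 1.0, -1.6]
opening: 0.15
grip_force: 60.0
```

>>> servo_tool(
  commands=[
    [[0, 0.041, 0], 7, 0],
    [[0, 0.06, 0], 10, 0],
    [[0, 0.07, 0], 11, 0],
    [[0, 0.075, 0], 12, 0],
    [[0, 0.077, 0], 12, 0],
    [[0, 0.077, 0], 12, 0],
  ],
)

```text
t: 10.97
eef_pos: [0.4978, 0.0032, 0.0891]
orientation: [3.11, 0.44, 0.001]
ft_force: [-0.5, -0.5, -1.9]
opening: 0.15
grip_force: 60.0
```

Run:
```python
from h import *
s=monitor.read_state();print(s['t'],s['eef_pos'],s['ft_force'],s['grip_force'])
print(greens('wrist'));print(greens('top',(150,110,330,260)));print(greens('scene',(150,120,330,300)))
```

```text
10.9667 [0.49777188 0.00316853 0.08912588] [-0.53261445 -0.52189916 -1.92229849] 59.998993277549744
[([229.5, 90.4], 1426), ([253.2, 75.2], 497), ([283.6, 88.1], 961)]
[([231.9, 197.4], 20), ([238.0, 196.7], 23), ([225.3, 198.6], 19)]
[([287.0, 209.3], 110)]
```

```bash
cat > barrel.py <<'E'
from h import *
from scipy.optimize import minimize
c=lambda x,y:(108+(x+.5)/4-.5,170+(y+.5)/4-.5)
p,r=fit('top',[(-.08,.07,.03),(-.08,-.07,.03),(.115,-.06,.112),(.115,.06,.112),(.045,-.06,.112),(.045,.06,.112)],
 [c(297,248),c(313,92),c(47,78),c(35,226),c(130,82),c(117,230)],[.55,.27,1.55]);print('tumbler',p,np.degrees(p[2]),r)
yaw=p[2];T=p
im={'top':cv2.imread('pics/fullB.png'),'scene':cv2.imread('pics/fullC.png')}
G={}
for n,i in im.items():
    g=cv2.GaussianBlur(cv2.cvtColor(i,6).astype(np.float32),(0,0),.8);G[n]=np.hypot(cv2.Sobel(g,5,1,0),cv2.Sobel(g,5,0,1))
def rim(C,rad,y=yaw,k=72):
    x=np.array([np.cos(y),np.sin(y),0]);z=np.array([0,0,1])*np.cos(np.pi/6)-x*np.sin(np.pi/6);u=np.cross(z,[0,0,1]);u/=np.linalg.norm(u);w=np.cross(z,u)
    t=np.linspace(0,2*np.pi,k,endpoint=False);return C+rad*(np.outer(np.cos(t),u)+np.outer(np.sin(t),w))
def score(C,ns=('top','scene'),rad=(.047,.042)):
    s=0
    for n in ns:
        for q in rad:
            P=np.array([proj(n,X) for X in rim(np.array(C),q)],np.float32)
            s+=np.minimum(cv2.remap(G[n],P[:,:1],P[:,1:],1),60).mean()
    return -s
ex=np.array([np.cos(yaw),np.sin(yaw)])
best=[]
# axis in tumbler symmetry plane: mouth = T + a*ex, z
res=min(((score([*(T[:2]+a*ex),z]),a,z) for a in np.arange(-.06,.03,.006) for z in np.arange(.09,.17,.006)))
print('grid',res)
for ns,rad in [(('top','scene'),(.047,.042)),(('top','scene'),(.047,)),(('top','scene'),(.042,))]:
    m=minimize(lambda C:score(C,ns,rad),[*(T[:2]+res[1]*ex),res[2]],method='Nelder-Mead',options=dict(initial_simplex=np.array([*(T[:2]+res[1]*ex),res[2]])+np.vstack([np.zeros(3),.006*np.eye(3)])))
    print(ns,rad,m.x.round(4),m.fun)
print('top ell ctr',proj('top',m.x),'scene',proj('scene',m.x))
E
python3 barrel.py
```

```text
tumbler [0.55128772 0.27812963 1.51663004] 86.89650016759921 [ 0.4  1.  -0.6 -0.8 -0.2 -0.2 -0.8  0.1  0.6 -0.3  0.5  0.1]Traceback (most recent call last):
  File "barrel.py", line 24, in <module>
    res=min(((score([*(T[:2]+a*ex),z]),a,z) for a in np.arange(-.06,.03,.006) for z in np.arange(.09,.17,.006)))
  File "barrel.py", line 24, in <genexpr>
    res=min(((score([*(T[:2]+a*ex),z]),a,z) for a in np.arange(-.06,.03,.006) for z in np.arange(.09,.17,.006)))
              ~~~~~^^^^^^^^^^^^^^^^^^^
  File "barrel.py", line 18, in score
    P=np.array([proj(n,X) for X in rim(np.array(C),q)],np.float32)
                ~~~~^^^^^
  File "h.py", line 13, in proj
    m=cams.camera_model(n);K,R,t=[np.array(m[k]) for k in('mtx','R','t')]
ValueError: time passes only in moves, steps and waits
```

```bash
cat >> h.py <<'E'
_c={}
def proj(n,X):
    if n not in _c:
        m=cams.camera_model(n);_c[n]=[np.array(m[k]) for k in('mtx','R','t')]
    K,R,t=_c[n]
    p=K@(R@np.array(X)+t.ravel());return p[:2]/p[2]
E
python3 barrel.py
```

```text
tumbler [0.55128772 0.27812963 1.51663004] 86.89650016759921 [ 0.4  1.  -0.6 -0.8 -0.2 -0.2 -0.8  0.1  0.6 -0.3  0.5  0.1]
grid (np.float32(-194.70293), np.float64(-0.036000000000000004), np.float64(0.16200000000000006))
('top', 'scene') (0.047, 0.042) [0.5512 0.2396 0.1602] -203.957763671875
('top', 'scene') (0.047,) [0.5486 0.2402 0.1559] -105.41331481933594
('top', 'scene') (0.042,) [0.5516 0.2392 0.1635] -101.67219543457031
top ell ctr [160.51511794 207.37203609] scene [379.05871387 198.55344504]
```

>>> servo_tool(
  commands=[
    [[0, 0, 0.015], 1, 0],
    [[0.0, 0, 0.035], 3, 0],
    [[0.0, 0, 0.06], 6, 0],
    [[0.0, 0.0, 0.085], 10, 0],
    [[0.005, 0.005, 0.11], 15, 0],
    [[0.01, 0.01, 0.13], 20, 0],
    [[0.015, 0.018, 0.15], 26, 0],
    [[0.02, 0.028, 0.165], 32, 0],
    [[0.025, 0.038, 0.17], 38, 0],
    [[0.03, 0.05, 0.17], 44, 0],
  ],
)

```text
t: 11.95
eef_pos: [0.5284, 0.0526, 0.2603]
orientation: [2.715, 1.577, 0.004]
ft_force: [0.1, -0.3, -1.5]
opening: 0.146
grip_force: 60.0
```

>>> servo_tool(
  commands=[
    [[0.005, 0.015, 0], 6, 0],
    [[0.01, 0.03, 0], 12, 0],
    [[0.014, 0.045, 0.0], 18, 0],
    [[0.016, 0.057, 0.0], 23, 0],
    [[0.016, 0.065, 0.0], 26, 0],
    [[0.016, 0.069, 0.0], 26.8, 0],
    [[0.016, 0.069, 0.0], 26.8, 0],
    [[0.016, 0.069, 0.0], 26.8, 0],
    [[0.016, 0.069, 0.0], 26.8, 0],
  ],
)

```text
t: 12.7
eef_pos: [0.5435, 0.1214, 0.2585]
orientation: [2.282, 2.159, -0.001]
ft_force: [-0.4, -0.5, -2.3]
opening: 0.15
grip_force: 60.0
```

```bash
cat >> h.py <<'E'
def redtop(a):
    a=a.astype(int);m=(a[:,:,0]>90)&(a[:,:,1]<60)&(a[:,:,2]<60);m[:,:200]=0;m[:,320:]=0
    r=np.where(m.sum(1)>5)[0];return (r.min(),r.max()) if len(r) else None
def status():
    s=monitor.read_state();print(s['t'],s['eef_pos'].round(4),s['ft_force'].round(1),s['grip_force'],s['q'].round(2))
    a=cams.read_camera('wrist');print('red rows',redtop(a));print(greens('wrist'))
E
python3 - <<'E'
from h import *
status()
for f in ('w2','w3'): print(f,redtop(cv2.resize(cv2.imread(f'pics/{f}.png')[:,:,::-1],(512,384))))
# expected handle/back wall rows against pitch, in the tool frame
s=monitor.read_state();R0=Ro.from_rotvec(s['orientation']).as_matrix();yaw=np.arctan2(R0[1,0],R0[0,0]);g=s['eef_pos']+[0,0,.019];print('yaw',np.degrees(yaw))
for d in(-24,-10,0,10,20,30,40,50):
    R=Ro.from_euler('ZY',[yaw,np.radians(d)]).as_matrix()
    print(d,[proj('wrist',R@(np.array(q)-[-.0926,0,.0871])+g).round(0).tolist() for q in((-.038,0,.03),(-.04,0,.024),(.04,.033,.002),(.04,-.033,.002))])
E
```

```text
12.7 [0.5435 0.1214 0.2585] [-0.4 -0.5 -2.3] 59.99891996383667 [-0.07  0.37 -0.34  1.93  0.16  0.87 -0.55]
red rows (np.int64(114), np.int64(308))
[([253.0, 87.4], 2928)]
w2 (np.int64(142), np.int64(304))
w3 (np.int64(142), np.int64(304))
yaw 86.86913327158764
-24 [[255.0, 118.0], [255.0, 118.0], [194.0, -41.0], [315.0, -41.0]]
-10 [[255.0, 133.0], [255.0, 134.0], [207.0, 10.0], [303.0, 10.0]]
0 [[255.0, 145.0], [255.0, 147.0], [213.0, 42.0], [297.0, 42.0]]
10 [[255.0, 158.0], [255.0, 161.0], [217.0, 71.0], [292.0, 71.0]]
20 [[255.0, 171.0], [255.0, 175.0], [221.0, 97.0], [289.0, 97.0]]
30 [[255.0, 186.0], [255.0, 190.0], [223.0, 122.0], [287.0, 122.0]]
40 [[255.0, 200.0], [255.0, 205.0], [225.0, 146.0], [285.0, 146.0]]
50 [[255.0, 215.0], [255.0, 221.0], [226.0, 170.0], [284.0, 170.0]]
```

>>> servo_tool(
  commands=[
    [[0, 0, 0], 0, 0],
    [[0, 0, 0], 0, 0],
  ],
  squeeze=20,
)

```text
t: 12.97
eef_pos: [0.5435, 0.1223, 0.2587]
orientation: [2.28, 2.161, -0.0]
ft_force: [-0.4, 0.8, -1.2]
opening: 0.152
grip_force: 20.0
```

>>> servo_tool(
  commands=[
    [[0, 0, 0], 0, 0],
    [[0, 0, 0], 0, 0],
  ],
  squeeze=14,
)

```text
t: 13.13
eef_pos: [0.5435, 0.1226, 0.2586]
orientation: [2.279, 2.162, 0.0]
ft_force: [0.7, -0.6, -1.5]
opening: 0.151
grip_force: 14.0
```

```bash
python3 -c "
from h import *
status()"
```

```text
13.1333 [0.5435 0.1226 0.2586] [ 0.7 -0.6 -1.5] 13.99966612458229 [-0.07  0.37 -0.35  1.93  0.16  0.87 -0.55]
red rows (np.int64(114), np.int64(308))
[([253.1, 87.4], 2922)]
```

>>> servo_tool(
  commands=[
    [[0, 0, 0], 0, 0],
    [[0, 0, 0], 0, 0],
  ],
  squeeze=10,
)

```text
t: 13.4
eef_pos: [0.5435, 0.1226, 0.2586]
orientation: [2.279, 2.162, 0.0]
ft_force: [-0.2, -0.4, -1.4]
opening: 0.15
grip_force: 10.0
```

>>> servo_tool(
  commands=[
    [[0, 0, 0], 0, 0],
    [[0, 0, 0], 0, 0],
  ],
  squeeze=8,
)

```text
t: 13.57
eef_pos: [0.5435, 0.1226, 0.2586]
orientation: [2.279, 2.162, -0.0]
ft_force: [0.1, -0.6, -1.6]
opening: 0.152
grip_force: 8.0
```

```bash
python3 -c "
from h import *
status()"
```

```text
13.5667 [0.5435 0.1226 0.2586] [ 0.1 -0.6 -1.6] 7.9998779296875 [-0.07  0.37 -0.35  1.93  0.16  0.87 -0.55]
red rows (np.int64(150), np.int64(309))
[([253.3, 140.8], 1473)]
```

>>> servo_tool(
  commands=[
    [[0, 0, 0], 0, 0],
    [[0, 0, 0], 0, 0],
  ],
  squeeze=7,
)

```text
t: 13.83
eef_pos: [0.5435, 0.1226, 0.2586]
orientation: [-2.279, -2.162, -0.0]
ft_force: [-0.5, -0.4, -2.1]
opening: 0.146
grip_force: 7.0
```

```bash
python3 -c "
from h import *
status()"
```

```text
13.8333 [0.5435 0.1226 0.2586] [-0.5 -0.4 -2.1] 7.000036463141441 [-0.07  0.37 -0.35  1.93  0.16  0.87 -0.55]
red rows (np.int64(155), np.int64(308))
[([239.5, 135.2], 1058), ([277.8, 141.8], 482)]
```

>>> servo_tool(
  commands=[
    [[0, 0, 0], 0, 0],
    [[0, 0, 0], 0, 0],
  ],
  squeeze=6,
)

```text
t: 14.1
eef_pos: [0.5435, 0.1226, 0.2586]
orientation: [2.279, 2.162, -0.0]
ft_force: [-0.6, 0.1, -2.5]
opening: 0.153
grip_force: 6.0
```

```bash
python3 -c "
from h import *
status()"
```

```text
14.1 [0.5435 0.1226 0.2586] [-0.6  0.1 -2.5] 5.999864637851715 [-0.07  0.37 -0.35  1.93  0.16  0.87 -0.55]
red rows (np.int64(156), np.int64(308))
[([229.8, 55.8], 349), ([241.6, 77.1], 170), ([258.7, 108.3], 170), ([228.6, 113.9], 242), ([277.7, 142.0], 476)]
```

>>> servo_tool(
  commands=[
    [[0, 0, 0], 0, 0],
    [[0, 0, 0], 0, 0],
    [[0, 0, 0], 0, 0],
  ],
)

```text
t: 14.45
eef_pos: [0.5435, 0.1226, 0.2587]
orientation: [2.279, 2.162, 0.0]
ft_force: [-0.1, 0.1, -1.0]
opening: 0.149
grip_force: 6.0
```

```bash
python3 -c "
from h import *
status()
for s,z in((0,.16),(.036,.181),(-.036,.139)): print(proj('wrist',[.5505+s*.054,.2396+s,z]))"
```

```text
14.45 [0.5435 0.1226 0.2587] [-0.1  0.1 -1. ] 6.000017747282982 [-0.07  0.37 -0.35  1.93  0.16  0.87 -0.55]
red rows (np.int64(156), np.int64(308))
[([280.0, 54.4], 145), ([242.2, 67.5], 150), ([267.0, 69.0], 52), ([277.7, 142.0], 479)]
[255.79215776  71.47909748]
[255.87118495  17.96837405]
[255.72998503 113.57735811]
```

>>> servo_tool(
  commands=[
    [[0, 0, 0], 0, 0],
    [[0, 0, 0], 0, 0],
    [[0, 0, 0], 0, 0],
  ],
  squeeze=4.5,
)

```text
t: 14.8
eef_pos: [0.5435, 0.1226, 0.2587]
orientation: [2.279, 2.162, 0.0]
ft_force: [-0.3, -0.1, -1.5]
opening: 0.15
grip_force: 4.5
```

```bash
python3 -c "
from h import *
status()"
```

```text
14.8 [0.5435 0.1226 0.2587] [-0.3 -0.1 -1.5] 4.499917700886726 [-0.07  0.37 -0.35  1.93  0.16  0.87 -0.55]
red rows (np.int64(156), np.int64(308))
[([273.8, 66.5], 148), ([239.8, 66.8], 111), ([252.4, 69.4], 38), ([277.7, 141.9], 478)]
```

>>> servo_tool(
  commands=[
    [[0, 0, 0], 0, 0],
    [[0, 0, 0], 0, 0],
    [[0, 0, 0], 0, 0],
  ],
  squeeze=3,
)

```text
t: 15.15
eef_pos: [0.5435, 0.1226, 0.2586]
orientation: [2.279, 2.162, -0.0]
ft_force: [0.2, -0.4, -0.8]
opening: 0.148
grip_force: 3.0
```

```bash
python3 -c "
from h import *
status()"
```

```text
15.15 [0.5435 0.1226 0.2586] [ 0.2 -0.4 -0.8] 3.0012764409184456 [-0.07  0.37 -0.35  1.93  0.16  0.87 -0.55]
red rows (np.int64(176), np.int64(305))
[([264.9, 71.2], 405), ([240.0, 67.9], 132), ([274.8, 114.7], 207), ([264.1, 130.0], 180)]
```

>>> servo_tool(
  commands=[
    [[0, 0.006, 0.004], 0, 0],
    [[0.0005, 0.012, 0.006], 0, 0],
    [[0.001, 0.018, 0.008], 0, 0],
    [[0.001, 0.018, 0.008], 0, 0],
    [[0.001, 0.018, 0.008], 0, 0],
  ],
)

```text
t: 15.67
eef_pos: [0.5446, 0.1414, 0.2668]
orientation: [2.278, 2.164, 0.001]
ft_force: [-0.2, -0.3, -1.7]
opening: 0.153
grip_force: 3.0
```

```bash
python3 -c "
from h import *
status();print(greens('top',(120,110,330,260)));print(greens('scene',(150,120,450,300)))"
```

```text
15.6667 [0.5446 0.1414 0.2668] [-0.2 -0.3 -1.7] 2.9999280720949173 [-0.1   0.37 -0.35  1.91  0.16  0.89 -0.58]
red rows (np.int64(181), np.int64(305))
[([257.1, 89.1], 652)]
[]
[([414.0, 253.3], 18)]
```

>>> servo_tool(
  commands=[
    [[0, 0, 0.0], 0, 0],
    [[0.0, 0, 0.01], 0, 0],
    [[0, -0.005, 0.035], 0, 0],
    [[0, -0.02, 0.06], 0, 0],
    [[-0.005, -0.045, 0.06], -7, 0],
    [[-0.01, -0.07, 0.06], -14, 0],
    [[-0.015, -0.095, 0.06], -21, 0],
    [[-0.02, -0.12, 0.06], -28, 0],
    [[-0.025, -0.145, 0.06], -35, 0],
    [[-0.03, -0.17, 0.06], -42, 0],
  ],
  squeeze=60,
)

```text
t: 16.7
eef_pos: [0.5142, -0.0306, 0.3276]
orientation: [2.906, 1.193, 0.001]
ft_force: [1.0, 0.1, -0.8]
opening: 0.15
grip_force: 60.0
```

>>> servo_tool(
  commands=[
    [[-0.007, -0.025, -0.005], -7, 0],
    [[-0.014, -0.05, -0.01], -14, 0],
    [[-0.02, -0.075, -0.02], -21, 0],
    [[-0.026, -0.1, -0.03], -28, 0],
    [[-0.032, -0.125, -0.05], -35, 0],
    [[-0.038, -0.15, -0.07], -42, 0],
    [[-0.044, -0.175, -0.09], -49, 0],
    [[-0.05, -0.2, -0.11], -56, 0],
    [[-0.055, -0.225, -0.13], -63, 0],
    [[-0.06, -0.236, -0.14], -70, 0],
  ],
)

```text
t: 17.53
eef_pos: [0.4535, -0.2685, 0.1855]
orientation: [3.063, -0.694, -0.001]
ft_force: [-0.1, 0.5, -0.4]
opening: 0.144
grip_force: 60.0
```

```bash
python3 -c "
from h import *
status()
for s,z in((0,.16),(.036,.181),(-.036,.139)): print(proj('top',[.5505+s*.054,.2396+s,z]))
print(greens('top',(120,110,400,260)));print(greens('scene',(150,120,450,300)))"
```

```text
17.5333 [ 0.4535 -0.2685  0.1855] [-0.1  0.5 -0.4] 59.994932413101196 [ 0.3   0.41  0.18  2.09 -0.12  0.65 -1.46]
red rows (np.int64(181), np.int64(303))
[]
[160.69406039 207.84051015]
[146.73446006 206.70621749]
[174.14343325 208.93334408]
[([164.3, 210.2], 85)]
[([414.0, 253.3], 18)]
```

>>> servo_tool(
  commands=[
    [[0.0015, 0.004, -0.015], -7, 0],
    [[0.0015, 0.004, -0.03], -14, 0],
    [[0.0015, 0.004, -0.045], -14.4, 0],
    [[0.0015, 0.004, -0.052], -14.4, 0],
    [[0.0015, 0.004, -0.052], -14.4, 0],
  ],
)

```text
t: 18.15
eef_pos: [0.4564, -0.26, 0.1343]
orientation: [-2.959, 1.052, 0.002]
ft_force: [0.9, -0.5, -0.9]
opening: 0.148
grip_force: 60.0
```

```bash
python3 -c "
from h import *
status()
rho=.1586
for p in (32,28,24,20,16,12,8,4,0):
    a=np.radians(33.3+p);print(p,'fwd',round(rho*np.cos(a),4),'TCPz',round(.003+rho*np.sin(a)-.0190,4))"
```

```text
18.15 [ 0.4564 -0.26    0.1343] [ 0.9 -0.5 -0.9] 59.999685287475586 [ 0.26  0.49  0.21  2.14 -0.2   0.53 -1.63]
red rows (np.int64(181), np.int64(303))
[]
32 fwd 0.0663 TCPz 0.1281
28 fwd 0.0762 TCPz 0.1231
24 fwd 0.0857 TCPz 0.1175
20 fwd 0.0948 TCPz 0.1112
16 fwd 0.1034 TCPz 0.1042
12 fwd 0.1116 TCPz 0.0967
8 fwd 0.1192 TCPz 0.0887
4 fwd 0.1262 TCPz 0.0801
0 fwd 0.1326 TCPz 0.0711
```

>>> servo_tool(
  commands=[
    [[0, 0, -0.011], 0, 0],
    [[-0.0073, 0.006, -0.017], 0, 0],
    [[-0.0143, 0.0118, -0.023], 0, 0],
    [[-0.021, 0.0173, -0.03], 0, 0],
    [[-0.0273, 0.0225, -0.0376], 0, 0],
    [[-0.0332, 0.0273, -0.0456], 0, 0],
    [[-0.0387, 0.0317, -0.0542], 0, 0],
    [[-0.0435, 0.0358, -0.0632], 0, 0],
    [[-0.0435, 0.0358, -0.064], 0, 0],
    [[-0.0435, 0.0358, -0.064], 0, 0],
  ],
  squeeze=10,
)

```text
t: 19.08
eef_pos: [0.4129, -0.2256, 0.0713]
orientation: [-2.958, 1.058, -0.001]
ft_force: [0.4, -0.8, -1.6]
opening: 0.149
grip_force: 10.0
```

```bash
python3 -c "
from h import *
status()"
```

```text
19.0833 [ 0.4129 -0.2256  0.0713] [ 0.4 -0.8 -1.6] 9.999703019857407 [ 0.28  0.56  0.14  2.3  -0.25  0.29 -1.61]
red rows (np.int64(146), np.int64(308))
[]
```

>>> servo_tool(
  commands=[
    [[0, 0, -0.001], 0, 0],
    [[-0.001, 0.001, -0.002], 0, 0],
    [[-0.001, 0.001, -0.003], 0, 0],
    [[-0.001, 0.001, -0.003], 0, 0],
  ],
  squeeze=3,
)

```text
t: 19.52
eef_pos: [0.4114, -0.2244, 0.0677]
orientation: [-2.957, 1.059, 0.001]
ft_force: [-1.0, 2.0, 4.2]
opening: 0.15
grip_force: 3.0
```

```bash
python3 -c "
from h import *
status()"
```

```text
19.5167 [ 0.4114 -0.2244  0.0677] [-1.   2.   4.2] 3.0001257732510567 [ 0.29  0.56  0.13  2.31 -0.26  0.28 -1.61]
red rows (np.int64(143), np.int64(310))
[]
```

>>> servo_tool(
  commands=[
    [[0, 0, 0.001], 0, 0.6],
    [[0, 0, 0.001], 0, 0.6],
    [[0, 0, 0.001], 0, 0.6],
    [[0, 0, 0.001], 0, 0.7],
    [[0, 0, 0.001], 0, 0.7],
    [[0, 0, 0.01], 0, 0.7],
    [[0, 0, 0.04], 0, 0.7],
    [[0, 0, 0.08], 0, 0.7],
    [[0, 0, 0.12], 0, 0.7],
    [[0, 0, 0.15], 0, 0.7],
  ],
)

```text
t: 20.45
eef_pos: [0.4113, -0.225, 0.2209]
orientation: [2.957, -1.061, 0.002]
ft_force: [0.6, -0.6, -0.5]
opening: 0.699
grip_force: 0.0
```

Run:
```python
from h import *
status()
a=cams.read_camera('wrist').astype(int)
m=((a[:,:,0]>90)&(a[:,:,1]<60)&(a[:,:,2]<60)).astype(np.uint8)
c=cv2.minAreaRect(np.argwhere(m)[:,::-1].astype(np.float32));print('red',c)
b=((a[:,:,2]>120)&(a[:,:,0]<70)).astype(np.uint8)
w=((a.min(2)>140)).astype(np.uint8);w[:, :150]=0;w[:,360:]=0;w[230:]=0
k,_,st,ce=cv2.connectedComponentsWithStats(w);i=1+np.argmax(st[1:,4]);print('white',st[i],ce[i])
# bung in the top view
t=cams.read_camera('top').astype(int)[195:240,350:410]
o=(t[:,:,0]>150)&(t[:,:,1]<140)&(t[:,:,2]<60);d=t.max(2)<35
for n,q in(('knob',o),('flange',d|o)):
    y,x=np.where(q);print(n,len(x),x.mean()+350,y.mean()+195,x.min()+350,x.max()+350,y.min()+195,y.max()+195)
```

```text
20.45 [ 0.4113 -0.225   0.2209] [ 0.6 -0.6 -0.5] 0.0 [ 0.15  0.3   0.3   2.18 -0.14  0.68 -1.72]
red rows (np.int64(137), np.int64(217))
[]
red ((256.0, 178.5), (79.0, 10.0), 90.0)
white [ 231   83   51   62 2864] [256.28421788 111.56389665]
knob 40 380.55 215.175 377 384 212 218
flange 638 377.0501567398119 216.24137931034483 363 391 202 230
```

Run:
```python
from h import *
print('knob',ray('top',380.6,215.4,.063),'flange',ray('top',377.05,216.24,.029))
s=monitor.read_state();R0=Ro.from_rotvec(s['orientation']).as_matrix();yaw=np.arctan2(R0[1,0],R0[0,0]);g=np.array([*s['eef_pos'][:2],.0901]);print('yaw',np.degrees(yaw))
for d in(-3,0,3):
    R=Ro.from_euler('ZY',[yaw,np.radians(d)]).as_matrix()
    print(d,[proj('wrist',R@(np.array(q)-[-.0926,0,.0871])+g).round(1).tolist() for q in((.04,.033,.002),(.04,-.033,.002),(-.04,.033,.024),(-.04,-.033,.024),(-.112,0,.11))])
o=g[:2]+.0926*R0[:2,0];print('scoop',o)
```

```text
knob [ 0.52674562 -0.46220211  0.063     ] flange [ 0.52616035 -0.46105949  0.029     ]
yaw -39.39764193106125
-3 [[229.9, 73.3], [280.8, 73.3], [230.1, 137.7], [280.7, 137.7], [255.4, 212.9]]
0 [[230.5, 77.8], [280.3, 77.8], [230.4, 140.1], [280.4, 140.1], [255.4, 212.2]]
3 [[231.0, 82.4], [279.7, 82.4], [230.6, 142.6], [280.2, 142.6], [255.4, 211.3]]
scoop [ 0.48334093 -0.28329263]
```

>>> servo_tool(
  commands=[
    [[0.02, -0.04, 0], 0, 0.7],
    [[0.04, -0.08, 0], 0, 0.7],
    [[0.06, -0.12, 0], 0, 0.7],
    [[0.08, -0.16, 0], 0, 0.7],
    [[0.1, -0.2, -0.02], 0, 0.7],
    [[0.115, -0.2365, -0.05], 0, 0.7],
    [[0.115, -0.2365, -0.08], 0, 0.7],
    [[0.115, -0.2365, -0.1], 0, 0.7],
    [[0.115, -0.2365, -0.1], 0, 0.7],
    [[0.115, -0.2365, -0.1], 0, 0.7],
  ],
)

```text
t: 21.48
eef_pos: [0.5248, -0.46, 0.1149]
orientation: [-2.955, 1.06, 0.009]
ft_force: [0.4, -0.2, -0.0]
opening: 0.7
grip_force: 0.0
```

Run:
```python
from h import *
s=monitor.read_state();print(s['t'],s['eef_pos'],s['q'].round(2))
a=cams.read_camera('wrist').astype(int)
o=(a[:,:,0]>110)&(a[:,:,1]<a[:,:,0]*.65)&(a[:,:,2]<50)
k,_,st,ce=cv2.connectedComponentsWithStats(o.astype(np.uint8));
for i in range(1,k):
    if st[i,4]>40: print(st[i],ce[i])
for p in([.5265,-.4617,.063],[.5265,-.4617,.029]): print(proj('wrist',p))
```

```text
21.4833 [ 0.52480997 -0.45999241  0.1149009 ] [ 0.49  0.69  0.25  1.75 -0.24  0.73 -1.4 ]
[239 184  31  36 863] [254.02433372 202.19119351]
[255.94270138 207.37821023]
[255.83699055 197.28251168]
```

>>> servo_tool(
  commands=[
    [[0, 0, -0.03], 0, 0.7],
    [[0, 0, -0.06], 0, 0.7],
    [[0, 0, -0.075], 0, 0.7],
    [[0, 0, -0.075], 0, 0.7],
  ],
)

```text
t: 21.87
eef_pos: [0.5258, -0.4594, 0.0412]
orientation: [-2.957, 1.058, 0.005]
ft_force: [-1.1, -0.2, -0.3]
opening: 0.701
grip_force: 0.0
```

>>> servo_tool(
  commands=[
    [[0, -0.001, -0.005], 0, 0.5],
    [[0, -0.001, -0.007], 0, 0.3],
    [[0, -0.001, -0.007], 0, 0.0],
    [[0, -0.001, -0.007], 0, 0],
    [[0, -0.001, -0.007], 0, 0],
    [[0, -0.001, -0.007], 0, 0],
    [[0, -0.001, -0.007], 0, 0],
    [[0, -0.001, -0.007], 0, 0],
  ],
  squeeze=8,
)

```text
t: 22.53
eef_pos: [0.527, -0.4621, 0.0362]
orientation: [-2.957, 1.059, -0.001]
ft_force: [-0.2, 2.0, 4.9]
opening: 0.275
grip_force: 8.0
```

>>> servo_tool(
  commands=[
    [[0, 0, 0.0], 0, 0],
    [[-0.0023, 0.0019, 0.001], 0, 0],
    [[-0.0046, 0.0037, 0.002], 0, 0],
    [[-0.007, 0.0057, 0.0035], 0, 0],
    [[-0.0094, 0.0077, 0.0045], 0, 0],
    [[-0.0145, 0.0119, 0.0063], 0, 0],
    [[-0.0196, 0.0161, 0.0076], 0, 0],
    [[-0.0248, 0.0204, 0.0081], 0, 0],
    [[-0.0274, 0.0225, 0.0081], 0, 0],
    [[-0.0274, 0.0225, 0.0081], 0, 0],
  ],
  squeeze=5,
)

```text
t: 23.37
eef_pos: [0.4982, -0.4389, 0.0438]
orientation: [-2.957, 1.06, 0.001]
ft_force: [-0.6, -0.4, -2.0]
opening: 0.281
grip_force: 5.0
```

>>> servo_tool(
  commands=[
    [[0, 0, 0], 0, 0],
    [[0, 0, 0], 0, 0],
    [[0, 0, 0.03], 0, 0],
    [[0, 0, 0.07], 0, 0],
    [[0, 0, 0.11], 0, 0],
    [[0, 0, 0.15], 0, 0],
    [[0, 0, 0.15], 0, 0],
  ],
  squeeze=60,
)

```text
t: 23.95
eef_pos: [0.5018, -0.4428, 0.2018]
orientation: [2.954, -1.059, 0.017]
ft_force: [1.3, -0.2, -1.7]
opening: 0.267
grip_force: 60.0
```

Run:
```python
from h import *
s=monitor.read_state();print(s['t'],s['eef_pos'],s['q'].round(2),s['opening'])
for n in('top','scene','wrist'):
    a=cams.read_camera(n);cv2.imwrite(f'pics/b_{n}.png',a[:,:,::-1]);a=a.astype(int)
    print(n,'grip at',proj(n,s['eef_pos']+[0,0,.019]))
    if n=='wrist':
        m=a.max(2)<38; m[200:]=0
        print('dark rows',np.where(m[:,256])[0][[0,-1]] if m[:,256].any() else None)
        for r in range(60,200,10): print(r,''.join('#' if v<22 else '+' if v<45 else 'o' if a[r,150+4*i,0]>110 and a[r,150+4*i,2]<50 else '.' for i,v in enumerate(a[r,150:362:4].max(1))))
```

```text
23.95 [ 0.50183071 -0.442818    0.20175215] [ 0.45  0.56  0.29  1.77 -0.2   0.83 -1.42] 0.2665602889821123
top grip at [392.06155048 220.50928986]
scene grip at [123.9613656  108.08619187]
wrist grip at [257.16932832 244.29452543]
dark rows [157 199]
60 .....................................................
70 .....................................................
80 .....................................................
90 .....................................................
100 .....................................................
110 .....................................................
120 .....................................................
130 .....................................................
140 .....................................................
150 .....................................................
160 .....................++.++++++++.....................
170 ................+++++...+++++++++++++................
180 ..............++++++++++++++++++++++++++.............
190 ............+++....+.+++++++++++++++++++++...........
```

Run:
```python
from h import *
s=monitor.read_state();R0=Ro.from_rotvec(s['orientation']).as_matrix();yaw=np.arctan2(R0[1,0],R0[0,0]);g=s['eef_pos']+[0,0,.019]
t=np.linspace(0,2*np.pi,72)
for h in(.0235,.026):
  for d in(0,10,20,26,30,34):
    R=Ro.from_euler('ZY',[yaw,np.radians(-d)]).as_matrix()
    P=np.array([proj('wrist',R@np.array([.05*np.cos(u),.05*np.sin(u),-h-e])+g) for u in t for e in(0,.007)])
    r190=P[abs(P[:,1]-190)<6]
    print(h,d,'minrow',P[:,1].min().round(1),'cols@190',r190[:,0].min().round(),r190[:,0].max().round())
```

```text
0.0235 0 minrow 156.1 cols@190 192.0 319.0
0.0235 10 minrow 150.4 cols@190 188.0 323.0
0.0235 20 minrow 146.8 cols@190 183.0 328.0
0.0235 26 minrow 146.0 cols@190 182.0 329.0
0.0235 30 minrow 146.0 cols@190 181.0 330.0
0.0235 34 minrow 146.6 cols@190 180.0 331.0
0.026 0 minrow 155.7 cols@190 191.0 320.0
0.026 10 minrow 149.4 cols@190 188.0 322.0
0.026 20 minrow 145.1 cols@190 184.0 327.0
0.026 26 minrow 143.8 cols@190 182.0 328.0
0.026 30 minrow 143.5 cols@190 180.0 331.0
0.026 34 minrow 143.8 cols@190 179.0 332.0
```

>>> servo_tool(
  commands=[
    [[0.002, 0.02, 0.02], 6, 0],
    [[0.004, 0.05, 0.04], 12, 0],
    [[0.006, 0.08, 0.05], 18, 0],
    [[0.008, 0.11, 0.06], 24, 0],
    [[0.011, 0.145, 0.06], 30, 0],
    [[0.014, 0.18, 0.06], 36, 0],
    [[0.017, 0.215, 0.06], 42, 0],
    [[0.02, 0.25, 0.06], 48, 0],
    [[0.022, 0.285, 0.06], 54, 0],
    [[0.025, 0.32, 0.06], 60, 0],
  ],
)

```text
t: 24.93
eef_pos: [0.523, -0.1177, 0.2519]
orientation: [-3.088, -0.569, 0.005]
ft_force: [1.0, 0.7, -2.1]
opening: 0.267
grip_force: 60.0
```

>>> servo_tool(
  commands=[
    [[0.002, 0.035, 0.0], 6, 0],
    [[0.004, 0.07, 0], 12, 0],
    [[0.007, 0.105, 0], 18, 0],
    [[0.01, 0.14, 0], 24, 0],
    [[0.012, 0.175, 0], 30, 0],
    [[0.014, 0.21, 0], 36, 0],
    [[0.017, 0.24, 0], 42, 0],
    [[0.02, 0.27, 0], 48, 0],
    [[0.0225, 0.295, 0], 54, 0],
    [[0.0235, 0.315, 0], 60, 0],
  ],
)

```text
t: 25.77
eef_pos: [0.5467, 0.1979, 0.2517]
orientation: [-2.387, -2.039, 0.004]
ft_force: [-0.4, -0.9, -2.6]
opening: 0.27
grip_force: 60.0
```

Run:
```python
from h import *
s=monitor.read_state();R0=Ro.from_rotvec(s['orientation']).as_matrix();print(s['t'],s['eef_pos'],np.degrees(np.arctan2(R0[1,0],R0[0,0])),s['opening'],s['q'].round(2))
print(greens('top',(120,110,400,260)))
```

```text
25.7667 [0.5467127  0.19787067 0.25166674] 80.99282753848965 0.26976695983254856 [-0.2   0.41 -0.34  1.88  0.17  0.88 -0.78]
[]
```

>>> servo_tool(
  commands=[
    [[0.0035, 0.036, 0], 5.9, 0],
    [[0.0035, 0.036, -0.015], 5.9, 0],
    [[0.0035, 0.036, -0.03], 5.9, 0],
    [[0.0035, 0.036, -0.037], 5.9, 0],
    [[0.0035, 0.036, -0.037], 5.9, 0],
  ],
)

```text
t: 26.23
eef_pos: [0.5496, 0.2303, 0.2136]
orientation: [-2.287, -2.15, 0.008]
ft_force: [-0.4, 0.4, -1.7]
opening: 0.267
grip_force: 60.0
```

>>> servo_tool(
  commands=[
    [[0, 0, -0.004], 0, 0],
    [[0, 0, -0.008], 0, 0],
    [[0, 0, -0.012], 0, 0],
    [[0, 0, -0.016], 0, 0],
    [[0, 0, -0.016], 0, 0],
  ],
  squeeze=10,
)

```text
t: 26.65
eef_pos: [0.5509, 0.2311, 0.2002]
orientation: [-2.289, -2.152, 0.001]
ft_force: [0.7, 0.3, -2.2]
opening: 0.274
grip_force: 10.0
```

>>> servo_tool(
  commands=[
    [[0, 0.002, 0], 0, 0],
    [[0, 0.003, -0.003], 0, 0],
    [[0, 0.003, -0.005], 0, 0],
    [[0, 0.003, -0.007], 0, 0],
    [[0, 0.003, -0.007], 0, 0],
  ],
)

```text
t: 27.07
eef_pos: [0.5512, 0.2338, 0.1936]
orientation: [2.289, 2.151, -0.001]
ft_force: [0.1, -2.3, 1.7]
opening: 0.274
grip_force: 10.0
```

>>> servo_tool(
  commands=[
    [[0, -0.0014, -0.002], 0, 0],
    [[0, -0.0027, -0.0038], 0, 0],
    [[0, -0.004, -0.0058], 0, 0],
    [[0, -0.005, -0.0078], 0, 0],
    [[0, -0.006, -0.01], 0, 0],
    [[0, -0.007, -0.012], 0, 0],
    [[0, -0.008, -0.0142], 0, 0],
    [[0, -0.0088, -0.0164], 0, 0],
    [[0, -0.0088, -0.0164], 0, 0],
  ],
)

```text
t: 27.82
eef_pos: [0.551, 0.2252, 0.1768]
orientation: [-2.289, -2.152, 0.001]
ft_force: [0.7, -0.2, 0.1]
opening: 0.273
grip_force: 10.0
```

>>> servo_tool(
  commands=[
    [[0, -0.0006, -0.0022], 0, 0],
    [[0, -0.0012, -0.0044], 0, 0],
    [[0, -0.0016, -0.0066], 0, 0],
    [[0, -0.0021, -0.009], 0, 0],
    [[0, -0.0021, -0.009], 0, 0],
  ],
)

```text
t: 28.23
eef_pos: [0.5512, 0.2237, 0.1685]
orientation: [2.288, 2.152, 0.001]
ft_force: [-1.5, 1.5, 2.4]
opening: 0.275
grip_force: 10.0
```

Run:
```python
from h import *
s=monitor.read_state();R0=Ro.from_rotvec(s['orientation']).as_matrix();yaw=np.arctan2(R0[1,0],R0[0,0]);g=s['eef_pos']+[0,0,.019]
print(s['t'],s['eef_pos'],s['ft_force'])
a=cams.read_camera('wrist').astype(int)
for r in range(90,200,8): print(r,''.join('#' if v<24 else '+' if v<45 else 'o' if a[r,130+4*i,0]>110 and a[r,130+4*i,2]<50 else '.' for i,v in enumerate(a[r,130:382:4].max(1))))
print(a[90:200:8,256].tolist())
t=np.linspace(0,2*np.pi,72)
for h in(.020,.026):
  for d in(0,10,20,30):
    R=Ro.from_euler('ZY',[yaw,np.radians(-d)]).as_matrix()
    P=np.array([proj('wrist',R@np.array([.05*np.cos(u),.05*np.sin(u),-h])+g) for u in t])
    r190=P[abs(P[:,1]-190)<6]
    print(h,d,'minrow',P[:,1].min().round(1),'cols@190',r190[:,0].min().round(),r190[:,0].max().round())
```

```text
28.2333 [0.55117333 0.22365506 0.1684713 ] [-1.54071833  1.4763321   2.39552278]
90 ...............................................................
98 ...............+...............................+...............
106 ...............+...............................+...............
114 ...............................................................
122 ...............................................................
130 ...............................................................
138 ...............................................................
146 ...............................................................
154 .......................++++++++++++++++++......................
162 ...................++++++++++++++++++++++++++..................
170 .................++++++++++++++++++++++++++++++................
178 ...............++++++++++++++++++++++++++++++++++..............
186 ..............+++++++++++++++++++++++++++++++++++..............
194 ..............+++++++#++++++++++++++++++++++++++++.............
[[129, 130, 135], [150, 151, 158], [152, 152, 159], [154, 150, 159], [153, 153, 160], [130, 131, 137], [129, 129, 136], [84, 81, 85], [30, 30, 29], [29, 30, 29], [27, 30, 26], [31, 28, 27], [32, 34, 31], [31, 32, 32]]
0.02 0 minrow 156.2 cols@190 188.0 322.0
0.02 10 minrow 153.2 cols@190 185.0 324.0
0.02 20 minrow 152.8 cols@190 183.0 326.0
0.02 30 minrow 155.5 cols@190 179.0 331.0
0.026 0 minrow 155.3 cols@190 190.0 320.0
0.026 10 minrow 150.6 cols@190 185.0 324.0
0.026 20 minrow 148.3 cols@190 183.0 326.0
0.026 30 minrow 148.9 cols@190 179.0 330.0
```

>>> servo_tool(
  commands=[
    [[0, 0, -0.002], 0, 0],
    [[0, 0, -0.004], 0, 0],
    [[0, 0, -0.006], 0, 0],
    [[0, 0, -0.006], 0, 0],
  ],
)

```text
t: 28.62
eef_pos: [0.5512, 0.2239, 0.1634]
orientation: [2.288, 2.152, 0.002]
ft_force: [-3.3, -0.4, 13.1]
opening: 0.279
grip_force: 11.0
```

```bash
cat > tilt.py <<'E'
from h import *
def main():
    s=monitor.read_state();R0=Ro.from_rotvec(s['orientation']).as_matrix();yaw=np.arctan2(R0[1,0],R0[0,0]);g=s['eef_pos']+[0,0,.019]
    print(s['t'],s['eef_pos'],s['ft_force'])
    a=cams.read_camera('wrist').astype(int).max(2);proj('wrist',g)
    # flange outline: leftmost/rightmost dark column per row, sub-pixel on the threshold 60
    E=[]
    for c in range(200,313,4):
        col=a[100:190,c];r=np.where(col<60)[0]
        if len(r): i=r[0]+100;E.append((c,i-(60-a[i,c])/max(1,a[i-1,c]-a[i,c])))
    E=np.array(E);t=np.linspace(-1.5,1.5,121)
    def f(p):
        R=Ro.from_euler('ZY',[yaw,-p[0]]).as_matrix()
        Q=[np.array([proj('wrist',R@np.array([.05*np.cos(u),.05*np.sin(u),-p[1]-e])+g) for u in t]) for e in (0,.007)]
        top=np.minimum(*[np.interp(E[:,0],q[np.argsort(q[:,0]),0],q[np.argsort(q[:,0]),1]) for q in Q])
        return np.append(top-E[:,1],(p[1]-.024)/.004)
    for g0 in(.1,.5):
        r=least_squares(f,[g0,.024],diff_step=.01);print('tilt',np.degrees(r.x[0]),'h',r.x[1],'rms',np.sqrt((r.fun[:-1]**2).mean()),len(E))
main()
E
python3 tilt.py
```

```text
28.6167 [0.55124276 0.22387596 0.16338135] [-3.33888326 -0.42083262 13.13831009]
tilt 31.004565053273144 h 0.019929031063613958 rms 0.3599254856786866 29
tilt 31.004523982807587 h 0.01992902647690355 rms 0.3599253684990841 29
```

>>> servo_tool(
  commands=[
    [[0, 0.001, -0.001], 0, 0],
    [[0, 0.002, -0.002], 0, 0],
    [[0, 0.003, -0.003], 0, 0],
    [[0, 0.003, -0.003], 0, 0],
  ],
  squeeze=20,
)

```text
t: 29.0
eef_pos: [0.5513, 0.2244, 0.1626]
orientation: [2.288, 2.148, -0.002]
ft_force: [-9.2, -10.8, 39.7]
opening: 0.274
grip_force: 29.0
```

```bash
python3 tilt.py
```

```text
29.0 [0.55131088 0.22436671 0.16262154] [ -9.22648577 -10.84442461  39.68784852]
tilt 31.046460298444128 h 0.019104686023079714 rms 0.35481831250747276 29
tilt 31.045875407018414 h 0.019104580778279555 rms 0.35481477345682627 29
```

>>> servo_tool(
  commands=[
    [[0, -0.002, 0.002], 0, 0],
    [[0, -0.002, 0.003], 0, 0.5],
    [[0, -0.002, 0.003], 0, 0.6],
    [[0, -0.002, 0.003], 0, 0.7],
    [[0, -0.002, 0.003], 0, 0.7],
    [[0, -0.002, 0.003], 0, 0.7],
    [[0, -0.002, 0.01], 0, 0.7],
    [[0, -0.002, 0.03], 0, 0.7],
    [[0, -0.002, 0.06], 0, 0.7],
    [[0, -0.002, 0.09], 0, 0.7],
  ],
)

```text
t: 29.88
eef_pos: [0.5502, 0.2246, 0.2493]
orientation: [-2.287, -2.152, 0.004]
ft_force: [1.1, -0.4, -0.7]
opening: 0.699
grip_force: 0.0
```

Run:
```python
from h import *
s=monitor.read_state();print(s['t'],s['eef_pos'],s['ft_force'],s['opening'])
img={}
for n in('wrist','scene'): img[n]=cams.read_camera(n);cv2.imwrite(f'pics/f_{n}.png',img[n][:,:,::-1])
for n,i in img.items():
    a=i.astype(int);o=(a[:,:,0]>100)&(a[:,:,1]<a[:,:,0]*.65)&(a[:,:,2]<50)
    k,_,st,ce=cv2.connectedComponentsWithStats(o.astype(np.uint8))
    print(n,[(st[j].tolist(),ce[j].round(1).tolist()) for j in range(1,k) if st[j,4]>30])
ax=np.array([-.5*.0541,-.5*.9985,.866]);M=np.array([.5505,.2396,.160])
for n in img:
    for d in(0,.008):
      t=np.linspace(0,2*np.pi,60);u=np.cross(ax,[0,0,1]);u/=np.linalg.norm(u);w=np.cross(ax,u)
      P=np.array([proj(n,M+ax*(q+d)+.013*(np.cos(e)*u+np.sin(e)*w)) for q in(.007,.041) for e in t]);print(n,'gap',d,'expected knob box',P.min(0).round(1),P.max(0).round(1),'ctr top',proj(n,M+ax*(.041+d)).round(1))
```

```text
29.8833 [0.55017768 0.22457515 0.24934746] [ 1.10029514 -0.35053042 -0.65420847] 0.6986969025673154
wrist [([242, 179, 30, 47, 1210], [256.5, 202.5])]
scene [([202, 128, 23, 31, 200], [213.4, 143.0]), ([370, 185, 14, 17, 170], [376.8, 192.7])]
wrist gap 0 expected knob box [236.6 178.3] [265.9 223.8] ctr top [251.3 214.4]
wrist gap 0.008 expected knob box [236.2 183.9] [266.3 230.7] ctr top [251.3 221.3]
scene gap 0 expected knob box [368.7 183.6] [383.8 201.5] ctr top [374.4 187.8]
scene gap 0.008 expected knob box [367.8 181.3] [383.  199.3] ctr top [373.5 185.6]
```

>>> servo_tool(
  commands=[
    [[0.001, -0.004, 0], 0, 0],
    [[0.001, -0.004, 0], 0, 0],
    [[0.001, -0.004, 0], 0, 0],
    [[0.001, -0.004, 0], 0, 0],
    [[0.001, -0.004, 0], 0, 0],
    [[0.001, -0.004, 0], 0, 0],
    [[0.001, -0.004, -0.015], 0, 0],
    [[0.001, -0.004, -0.03], 0, 0],
    [[0.001, -0.004, -0.04], 0, 0],
    [[0.001, -0.004, -0.044], 0, 0],
  ],
)

```text
t: 30.82
eef_pos: [0.5514, 0.2202, 0.2036]
orientation: [-2.288, -2.152, 0.004]
ft_force: [-1.1, -0.1, 0.2]
opening: 0.034
grip_force: 0.0
```

>>> servo_tool(
  commands=[
    [[0, 0, -0.003], 0, 0],
    [[0, 0, -0.005], 0, 0],
    [[0, 0, -0.006], 0, 0],
    [[0, 0, -0.006], 0, 0],
  ],
)

```text
t: 31.15
eef_pos: [0.5521, 0.2208, 0.2003]
orientation: [2.288, 2.152, 0.001]
ft_force: [-2.4, 0.1, 6.4]
opening: 0.006
grip_force: 2.6
```

>>> servo_tool(
  commands=[
    [[0, 0.001, -0.002], 0, 0],
    [[0, 0.001, -0.003], 0, 0],
    [[0, 0.001, -0.003], 0, 0],
  ],
)

```text
t: 31.4
eef_pos: [0.5522, 0.221, 0.1995]
orientation: [2.288, 2.15, 0.001]
ft_force: [-7.0, -5.9, 27.0]
opening: 0.004
grip_force: 12.5
```

>>> servo_tool(
  commands=[
    [[0, 0, 0.01], 0, 0],
    [[0, 0, 0.04], 0, 0],
    [[0, -0.02, 0.08], 0, 0],
    [[0, -0.05, 0.1], 0, 0],
    [[0, -0.08, 0.1], 0, 0],
    [[0, -0.12, 0.1], 0, 0],
    [[0, -0.15, 0.1], 0, 0],
    [[0, -0.15, 0.1], 0, 0],
  ],
)

```text
t: 32.07
eef_pos: [0.5524, 0.0643, 0.2971]
orientation: [2.295, 2.141, -0.002]
ft_force: [-0.2, 0.1, 0.2]
opening: 0.006
grip_force: 0.0
```

Run:
```python
from h import *
s=monitor.read_state();print(s['t'],s['eef_pos'],s['ft_force'])
ax=np.array([-.5*.0541,-.5*.9985,.866]);M=np.array([.5505,.2396,.160])
for n in('top','scene','wrist'):
    a=cams.read_camera(n).astype(int);o=(a[:,:,0]>100)&(a[:,:,1]<a[:,:,0]*.65)&(a[:,:,2]<50)
    k,_,st,ce=cv2.connectedComponentsWithStats(o.astype(np.uint8))
    print(n,[(st[j].tolist(),ce[j].round(1).tolist()) for j in range(1,k) if st[j,4]>25])
    t=np.linspace(0,2*np.pi,60);u=np.cross(ax,[0,0,1]);u/=np.linalg.norm(u);w=np.cross(ax,u)
    P=np.array([proj(n,M+ax*q+.013*(np.cos(e)*u+np.sin(e)*w)) for q in(.007,.041) for e in t]);print('expected',P.min(0).round(1),P.max(0).round(1))
    p=proj(n,M+ax*.007).round().astype(int)
    if n!='wrist': print('greens',greens(n,(120,110,450,300)))
```

```text
32.0667 [0.55238941 0.06432964 0.2970533 ] [-0.23327119  0.10559052  0.2102708 ]
top [([305, 237, 16, 24, 102], [312.7, 249.0])]
expected [156.9 202.7] [168.5 212. ]
greens []
scene [([202, 128, 23, 31, 203], [213.4, 143.1]), ([370, 185, 14, 17, 169], [376.8, 192.6])]
expected [368.7 183.6] [383.8 201.5]
greens [([414.1, 253.4], 19)]
wrist [([230, 14, 29, 40, 903], [244.2, 34.1])]
expected [227.7  13. ] [256.5  53.7]
```

```bash
python3 -c "
from h import *
print(job.finish_job())"
```

```text
the job is handed in; nothing more can be done
None
```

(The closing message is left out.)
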